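# Lock the drill vise down with its quarter-turn bolt

## Task

Open the tool case until its lid rests on its stop and take out the T-handled hold-down bolt. Stand the bolt in the slot of the vise's front ear with its T-head through the slot and its collar down on the ear, and let go; then take it by the T-handle and turn it a quarter turn so that the head locks under the plate. Leave the lid open, the bolt locked, and the other things on the bench where they are.

Things in the scene. Friction and masses are not known exactly. Their poses are not given: they have to be found in the camera images.
- lid (a joint): Hinge of the case's lid, rad: 0 is shut, 1.9 is open on its stop, leaning back past upright. It turns freely: let go below about 1.4 rad it falls shut, above about 1.5 rad it falls back onto its stop. Lifting takes about 2 N at the handle.
- lid_handle (a point): Middle of the grey round handle bar on the lid of the black tool case; moves with the lid. Bar 11 mm thick, 90 mm long along this frame's y, its centre line 32 mm above the lid's face, 10 mm back from the front edge; when shut 142 mm in front of and 44 mm above the hinge line. Frame: x towards the hinge, z up when shut; it turns about +y as the lid opens.
- lid_hinge (a point): Point on the lid's hinge line, at the middle of the case's far long side, 65 mm above the bench; axes as lid_handle, the hinge line along y. The lid is a flat slab 154 x 304 mm, 12 mm thick.
- case: Black tool case 150 x 300 x 65 mm high, walls and floor 5 mm, fixed. Origin: centre of its underside; y along its long side, x to the hinge side, z up. The bolt lies level along y in it, handle to +y, axis 36 mm above the bench.
- ribs (a point): Centre of the case's inner floor, axes as the case. The bolt lies on two 6 mm ribs across x: at y = -35 mm under its shank, at y = 30 mm under its square body near the T-handle. Stops beside it rise 6 mm above its axis at the first rib and end 3 mm below the axis at the second. Else free room beside the bolt; a low tray (to 22 mm above this point) fills y = -90 to -140 mm.
- bolt: Steel hold-down bolt, 115 mm, 0.3 kg. Origin: on its axis at the collar's underside (seat). x: along the axis to the handle; y: along T-head and T-handle, which are parallel. T-head x -42 to -31 mm, 32 mm long, 11 thick; shank 12 dia; collar 34 dia, x 0 to 6; square body 16 x 16, x 6 to 61; handle a 14 mm round bar, 80 long, centre x 66. Same if half turned; balances near x 20.
- vise: Grey drill vise on a dark slotted plate, fixed. Plate 244 x 170 mm, top 50 mm and underside 34 mm above the bench. Origin: centre of the plate at bench height; x from the slotted front ear to the jaws, z up. The jaws begin 36 mm from the slot's centre, 76 mm wide, 92 mm above the bench; on the slot's other sides nothing is higher than the ear (62 mm).
- slot (a point): Centre of the mouth of the ear's slot at the ear's top, 62 mm above the bench. Slot 40 mm long along this frame's x (the vise's x), 17 mm wide along y, 28 mm deep through ear and plate, open below. Collar on the ear, the T-head hangs 3 mm below the plate and turns freely. The T enters along the slot and is locked square across it.
- wrench: Bystander: wrench, 170 mm long, lying on the bench. Origin near its middle.
- socket: Bystander: steel socket, 28 mm across, 33 mm high, standing on the bench. Origin: centre of its underside.
- jar: Bystander: grey jar with a steel cap, 64 mm across, 75 mm high. Origin: centre of its underside.
- brake_disc: Bystander: brake disc, 150 mm across, 30 mm high, lying flat. Origin: centre of its underside.

How it is judged (in metres and radians):
On the way, in this order (a step that is already met when the one before it is completed fails the run):
1. the case's lid is open and rests on its stop (value of joint lid above 1.8 rad), for 0.2 s.
2. the bolt stands in the slot by itself: T-head through, T along the slot, collar on the ear, let go (z of bolt in the frame of slot between -0.004 and 0.004 m and horizontal distance between bolt and slot below 0.018 m and angle between bolt's own x axis and vertical below 0.15 rad and angle between the y axis of bolt and the x axis of slot, either way round below 0.6 rad and contact force between the fingers and bolt below 0.2 N), for 0.2 s.
3. the T is turned square across the slot (angle between the y axis of bolt and the x axis of slot, either way round above 1.3 rad and z of bolt in the frame of slot below 0.005 m), for 0.1 s.
At the end, for the whole second after the job is handed in: The lid is open on its stop (over 1.8 rad); the bolt stands upright (within 0.15 rad) in the slot with its collar on the ear (within 4 mm) and its T across the slot (within 0.27 rad of square), at rest and released (value of joint lid above 1.8 rad and z of bolt in the frame of slot between -0.004 and 0.004 m and horizontal distance between bolt and slot below 0.018 m and angle between bolt's own x axis and vertical below 0.15 rad and angle between the y axis of bolt and the x axis of slot, either way round above 1.3 rad and linear speed of bolt below 0.02 m/s); the robot touches nothing.
It fails at once if a bystander is pushed more than 30 mm away (distance of any of wrench, socket, jar, brake_disc from where it was at the start of the episode above 0.03 m).
It also fails if it takes over 72 s, if anything falls off the work surface, if the arm or the gripper's body presses on something with over 40 N, if the wrist force passes 120 N, or if a joint passes its speed limit or range.

## Robot

A 6-joint arm with a two-finger parallel gripper is mounted at the origin on the work surface. World frame = base frame: x ahead of the robot, y to its left, z up, the work surface at z = 0. Lengths are in mm, angles in rad, forces in N, time in s.
With the tool pointing down it reaches from about 250 to 725 mm from the base axis. Payload 4 kg.
Tool frame: the origin (TCP) lies at the very end of the fingers, on their centre line; the grasp point (between the pads) lies 19 mm behind it; x points along the fingers, z is the direction in which the jaws open and shut, and the axes are right-handed (so a half turn about x gives the same grasp; the last joint's range is limited). The gripper opens to 85 mm and grips with 20 to 120 N. Pads are 22 mm wide; open, the fingers measure 114 mm over their backs; the gripper's body (76 mm by 85 mm) begins 54 mm behind the grasp point. The pads swing forward as they close: fully open they stand 13 mm farther back than shut.
Start: joints at [-1.267, 0.241, 0.005, 1.335, 0, 1.571], TCP at [149.572, -477.103, 191.906] pointing down, gripper open.
Joint ranges: [-2.72, 2.72], [-1.05, 1.87], [-1.09, 1.28], [-1.99, 2.15], [-1.42, 1.44], [-3.14, 3.14]. Speed limits (rad/s): [2.79, 2.79, 3.14, 3.14, 3.14, 3.14].

## Interface

Orientations are given as a 3x3 rotation matrix whose columns are the frame's x, y, z axes.
In Python, from plant import ctrl, viewer gives the robot as it stands.
- The arm moves only by the tool step_arm, never from a script. Its argument "deltas" is a list of rows, each an object with "delta_rot": the turn, a rotation vector about the tool's x, y, z in rad, a list of three; "slide": the shift along the tool's x, y, z in m, a list of three; "hand": the opening, from -1 (shut) to 1 (fully open). A call has 1 to 20 rows; each row shifts and turns the commanded pose from where the row before left it, along the tool's axes as they then stand; what a row does not reach is not made up. A row lasts 1/12 s, in which the tool goes at most 41.7 mm and 7.16 degrees, less where a joint would pass 70% of its speed; a pose out of reach is approached as far as the arm can. A call with a gripper value outside its range is refused whole. The fingers move at their own pace and stop on an object; "newtons" is the grip in N (left out, the last holds). Time passes only in rows, so rows that do not move let the fingers close. It gives the time, the measured TCP pose, the force and the opening at its end, in the units of the state.
- ctrl.sense(): the state, without advancing time (a new reading comes with each control period).
- viewer.capture(name): name is "side" or "top"; returns a dict with "image" (420x560x3 uint8, red, green, blue), "mtx" (3x3 intrinsics, pixels), "D" ([k1, k2, p1, p2, k3] as OpenCV has them; the pictures are not rectified), "rvec" (rotation vector, rad) and "tvec" (3), from world to camera coordinates, as OpenCV has them. Camera axes: x right, y down, z forward; pixel columns grow to the right and rows downward; lengths in mm; the calibration is good to about 2 mm. A picture is of the moment at which its call begins. There is no depth.
- ctrl.sign_off(): hands the job in, once; it reports no verdict.
The state is a dict: "time": time; "joint_pos": joint angles; "joint_velocities": joint speeds; "joint_torque": joint torques, N m; "tcp_pos": TCP position; "tcp_rot": TCP orientation; "wrist_force": force on the tool from outside, world axes, zero at the start; "moment": the same for the moment, N m; "finger_gap": opening from 0.0 (shut) to 1.0 (fully open).
Only numpy, scipy, OpenCV 4.12 (cv2) and the standard library are available. Lean on these libraries where they do the work, as an engineer would, in place of code of your own. Each camera call takes 0.05 s, during which the arm holds its last target.

## Working session

There is one attempt and no reset: what is moved stays moved. The work goes in short steps, Python scripts to look and compute and a tool call to move; the robot and the scene stay as the last step left them, time stands still between calls to the robot, and variables do not carry over. Pictures are saved under pics/ and viewed, and the job is handed in when it is done.

Besides the shell and the picture viewer there is one more tool, called after ">>>" as name(argument=value, ...) on one line, values as JSON. step_arm: Moves the arm, as the interface text tells. Its arguments: {"type":"object","properties":{"deltas":{"type":"array"},"newtons":{"type":"number"}},"required":["deltas"]}

```bash
ls; mkdir -p pics
python3 - <<'E'
from plant import ctrl, viewer
import cv2
print(ctrl.sense())
for n in("side","top"):
    c=viewer.capture(n); cv2.imwrite(f"pics/{n}0.png",c["image"][:,:,::-1]); print(n,c["mtx"],c["D"],c["rvec"],c["tvec"])
E
```

```text
pics
{'time': 0.0, 'joint_pos': array([-1.26702231e+00,  2.41412827e-01,  3.70825432e-03,  1.33520866e+00,
       -6.40284351e-06,  1.57075661e+00]), 'joint_velocities': array([ 0.00046182,  0.00187291, -0.00070093,  0.00029326, -0.00020583,
        0.00051559]), 'joint_torque': array([-1.00669899e-03, -3.72315502e+01,  2.52409691e+01,  1.67728920e-02,
        2.07230457e-06, -9.48047102e-06]), 'tcp_pos': array([ 149.34216471, -476.41397513,  191.0070386 ]), 'tcp_rot': array([[-6.39324443e-04,  9.54202507e-01,  2.99160771e-01],
       [ 2.01806159e-03,  2.99161454e-01, -9.54200373e-01],
       [-9.99997759e-01, -6.31876212e-06, -2.11690065e-03]]), 'wrist_force': array([-0.60758502,  1.09177669,  0.31934623]), 'moment': array([ 0.01381179, -0.04118178,  0.020166  ]), 'finger_gap': 0.9969233216469119}
side [[430.32645086   0.         282.11673944]
 [  0.         430.32645086 206.87642695]
 [  0.           0.           1.        ]] [-0.11993295  0.          0.          0.          0.        ] [ 2.18951837 -0.59740901  0.29526622] [-444.29304072  302.89911818  653.82876838]
top [[506.89717806   0.         272.85217576]
 [  0.         506.89717806 200.78739114]
 [  0.           0.           1.        ]] [-0.03580951  0.          0.          0.          0.        ] [ 2.16948776 -2.20075307  0.03362124] [ 127.05362629  560.72528826 1104.63267341]
```

View pics/side0.png

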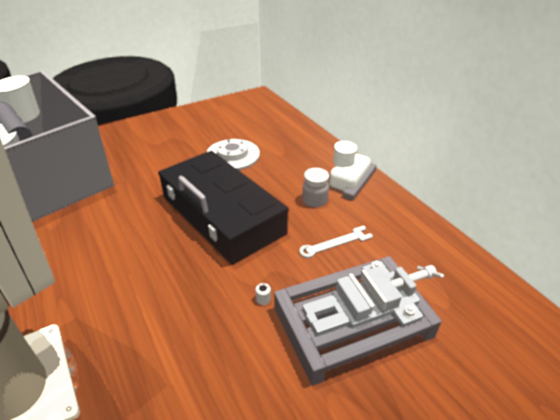

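View pics/top0.png

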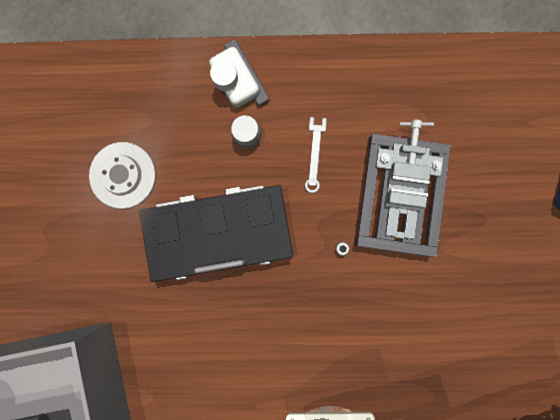

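```bash
cat > h.py <<'E'
import numpy as np, cv2
from plant import ctrl, viewer
def cap(n,save=None):
    c=viewer.capture(n)
    if save: cv2.imwrite(f"pics/{save}.png",c["image"][:,:,::-1])
    return c
def ray(c,uv):
    p=cv2.undistortPoints(np.array([[uv]],float),c["mtx"],c["D"])[0,0]
    R=cv2.Rodrigues(c["rvec"])[0]; o=-R.T@c["tvec"].ravel(); d=R.T@np.array([p[0],p[1],1]); return o,d/np.linalg.norm(d)
def onz(c,uv,z):
    o,d=ray(c,uv); return o+d*(z-o[2])/d[2]
def proj(c,P):
    return cv2.projectPoints(np.array(P,float).reshape(-1,3),c["rvec"],c["tvec"],c["mtx"],c["D"])[0].reshape(-1,2)
def crop(c,x0,y0,w,h,s,save):
    im=c["image"][y0:y0+h,x0:x0+w,::-1]; cv2.imwrite(f"pics/{save}.png",cv2.resize(im,None,fx=s,fy=s,interpolation=cv2.INTER_CUBIC))
E
python3 - <<'E'
from h import *
t=cap("top");s=cap("side")
crop(t,130,170,180,130,4,"lid_top"); crop(t,350,110,110,150,4,"vise_top"); crop(s,260,250,190,130,4,"vise_side"); 
g=cv2.cvtColor(t["image"],cv2.COLOR_RGB2GRAY)
hsv=cv2.cvtColor(t["image"],cv2.COLOR_RGB2HSV)
# handle mask: grey within lid
m=((g>85)&(hsv[:,:,1]<60)).astype(np.uint8); m[:255]=0;m[275:]=0;m[:,:190]=0;m[:,250:]=0
n,l,st,ce=cv2.connectedComponentsWithStats(m); print(st,ce)
m=((g<60)).astype(np.uint8); m[:180]=0;m[290:]=0;m[:,:135]=0;m[:,300:]=0
m=cv2.morphologyEx(m,cv2.MORPH_CLOSE,np.ones((7,7)))
cs=max(cv2.findContours(m,0,2)[0],key=cv2.contourArea); r=cv2.minAreaRect(cs); print(r); print(cv2.approxPolyDP(cs,6,True)[:,0]); 
for p in cv2.boxPoints(r): print(p,onz(t,p,77))
for p in [(195,271),(243,263)]: print(p,onz(t,p,109))
E
```

```text
[[     0      0    560    420 234936]
 [   194    260     50     13    264]] [[279.56846545 209.43661678]
 [218.5719697  265.90530303]]
((216.1132049560547, 238.10377502441406), (81.45553588867188, 145.40365600585938), 79.3803482055664)
[[280 186]
 [273 186]
 [281 191]
 [290 257]
 [180 267]
 [172 242]
 [180 239]
 [176 206]
 [184 203]
 [156 214]
 [175 213]
 [177 240]
 [157 242]
 [152 216]
 [154 239]
 [144 237]
 [150 280]
 [158 287]
 [289 263]]
[137.15094 211.47168] [541.04856514 403.67194817  77.        ]
[280.06418 184.67548] [592.84322954 102.21333361  77.        ]
[295.07547 264.73587] [425.76487603  73.47444677  77.        ]
[152.16223 291.53207] [373.42353565 372.31324684  77.        ]
(195, 271) [417.90591402 276.45112787 109.        ]
(243, 263) [432.91165412 179.06768518 109.        ]
```

View pics/lid_top.png

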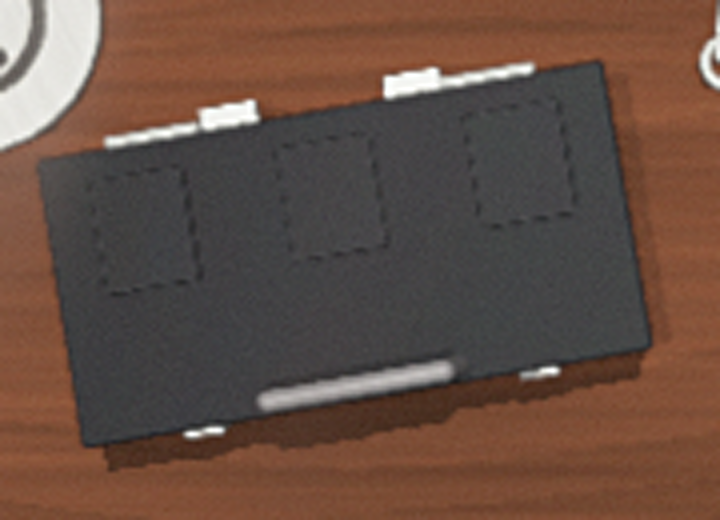

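View pics/vise_top.png

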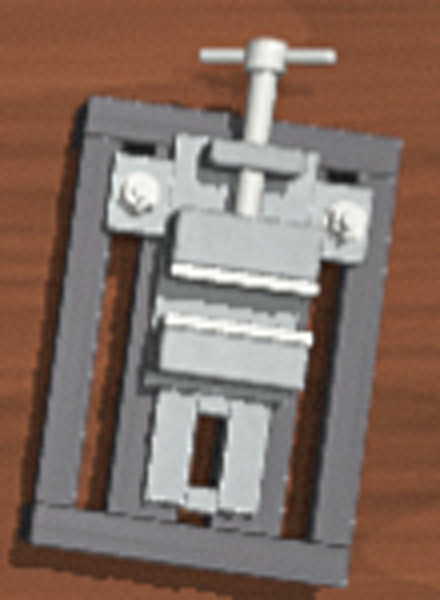

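View pics/vise_side.png

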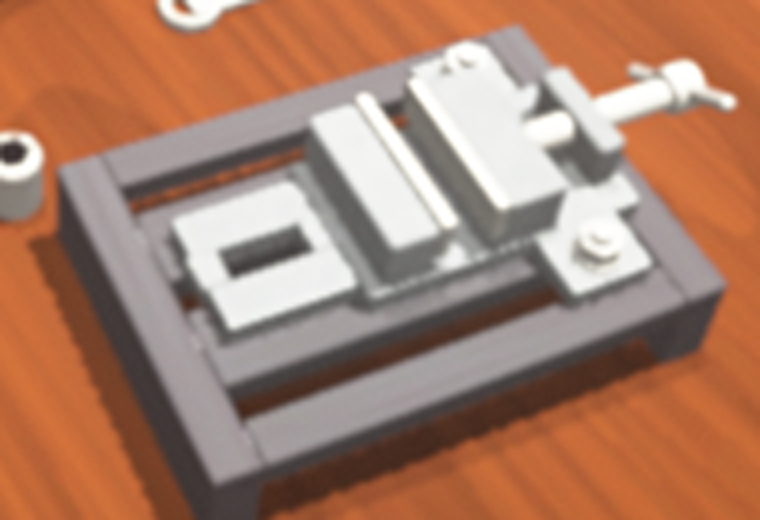

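Run:
```python
from h import *
t=cap("top");s=cap("side")
A=lambda pts,x0,y0,z,c: np.array([onz(c,(x/4+x0-0.375,y/4+y0-.375),z)[:2] for x,y in pts])
L=A([(38,158),(602,60),(652,348),(85,446)],130,170,77,t)
print("lid",L,"ctr",L.mean(0)); 
d=(L[0]-L[1]+L[3]-L[2]);print("y axis dir",np.degrees(np.arctan2(d[1],d[0])))
print([np.linalg.norm(L[i]-L[(i+1)%4]) for i in range(4)])
H=A([(262,402),(452,369)],130,170,111,t); print("handle",H,H.mean(0),np.linalg.norm(H[0]-H[1]))
P=A([(90,97),(400,140),(345,585),(28,543)],350,110,50,t)
print("plate",P,P.mean(0));print([np.linalg.norm(P[i]-P[(i+1)%4]) for i in range(4)])
d=P[0]-P[3]+P[1]-P[2];print("vise x dir",np.degrees(np.arctan2(d[1],d[0])))
S=A([(196,414),(229,414),(220,489),(187,486)],350,110,62,t)
print("slot top",S,S.mean(0));print([np.linalg.norm(S[i]-S[(i+1)%4]) for i in range(4)])
S=A([(220,251),(298,222),(312,245),(235,278)],260,250,62,s)
print("slot side",S,S.mean(0));print([np.linalg.norm(S[i]-S[(i+1)%4]) for i in range(4)])
d=(S[1]-S[0]+S[2]-S[3]);print(np.degrees(np.arctan2(d[1],d[0])))
print(proj(s,[421,228,109]),proj(t,[421,228,109]))
crop(s,150,140,150,120,5,"lid_side")
```

```text
lid [[545.93012514 399.47046762]
 [592.94717016 102.08457113]
 [442.60280285  78.29783503]
 [395.06384136 374.93268958]] ctr [494.13598488 238.69639084]
y axis dir 99.04444088165867
[np.float64(301.07968040664076), np.float64(152.21444607712283), np.float64(300.42002228554), np.float64(152.84874265853006)]
handle [[419.82991421 275.83309906]
 [435.31657106 179.63692975]] [427.57324263 227.73501441] 97.43479629212685
plate [[ 701.75292201  -97.38607842]
 [ 675.93377466 -263.34293221]
 [ 438.35734639 -226.54825899]
 [ 463.05782605  -58.6793545 ]] [ 569.77546728 -161.48915603]
[np.float64(167.95328424848245), np.float64(240.40883355375243), np.float64(169.6764061051455), np.float64(241.81306688137067)]
vise x dir -9.00790947187604
slot top [[ 530.08891535 -146.96418869]
 [ 529.83164153 -164.36080413]
 [ 490.41817197 -158.57823978]
 [ 492.24984079 -141.2531721 ]] [ 510.64714241 -152.78910118]
[np.float64(17.398517703035353), np.float64(39.83540677106244), np.float64(17.421623940858613), np.float64(38.26762697068882)]
slot side [[ 493.83758883 -144.66925115]
 [ 531.03327945 -149.06177422]
 [ 528.97627495 -162.00296154]
 [ 491.46897948 -159.32952229]] [ 511.32903068 -153.7658773 ]
[np.float64(37.45415410809176), np.float64(13.103648222297322), np.float64(37.602453252128484), np.float64(14.85038249246294)]
-5.403383624242308
[[188.52947212 188.30022946]] [[218.87233057 269.20383181]]
```

View pics/lid_side.png

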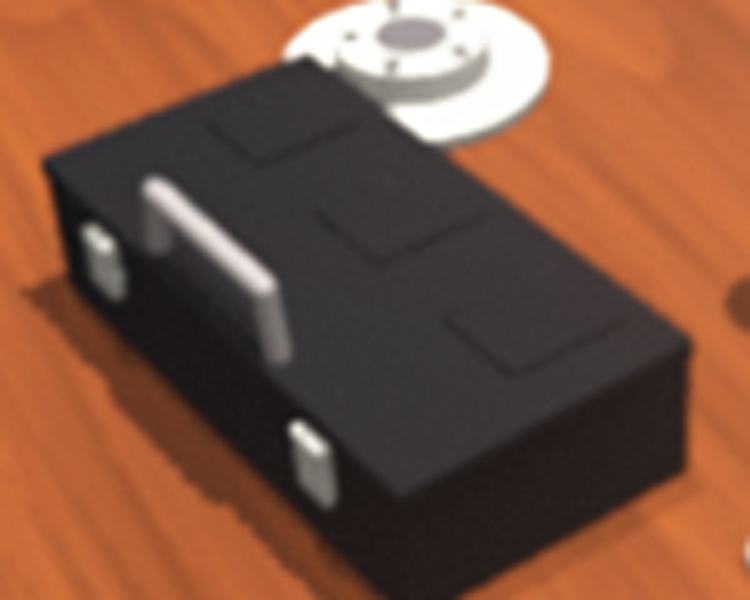

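>>> step_arm(deltas=[{"delta_rot":[-0.119,0,0],"slide":[-0.004,0,0],"hand":0},{"delta_rot":[-0.119,0,0],"slide":[-0.004,0,0],"hand":0},{"delta_rot":[-0.119,0,0],"slide":[-0.004,0,0],"hand":0},{"delta_rot":[-0.119,0,0],"slide":[-0.004,0,0],"hand":0},{"delta_rot":[-0.119,0,0],"slide":[-0.004,0,0],"hand":0},{"delta_rot":[-0.119,0,0],"slide":[-0.004,0,0],"hand":0},{"delta_rot":[-0.119,0,0],"slide":[-0.004,0,0],"hand":0},{"delta_rot":[-0.119,0,0],"slide":[-0.004,0,0],"hand":0},{"delta_rot":[-0.119,0,0],"slide":[-0.004,0,0],"hand":0},{"delta_rot":[-0.119,0,0],"slide":[-0.004,0,0],"hand":0},{"delta_rot":[-0.119,0,0],"slide":[-0.004,0,0],"hand":0},{"delta_rot":[-0.119,0,0],"slide":[-0.004,0,0],"hand":0}])

```text
time: 1.3
tcp_pos: [149.5, -477.0, 240.0]
tcp_rot: [[-0.0, -0.166, 0.986], [0.0, 0.986, 0.166], [-1.0, 0.0, -0.0]]
wrist_force: [0.2, -0.5, 0.6]
finger_gap: 0.504
```

>>> step_arm(deltas=[{"delta_rot":[0,0,0],"slide":[0,0.0325,0.0196],"hand":0},{"delta_rot":[0,0,0],"slide":[0,0.0325,0.0196],"hand":0},{"delta_rot":[0,0,0],"slide":[0,0.0325,0.0196],"hand":0},{"delta_rot":[0,0,0],"slide":[0,0.0325,0.0196],"hand":0},{"delta_rot":[0,0,0],"slide":[0,0.0325,0.0196],"hand":0},{"delta_rot":[0,0,0],"slide":[0,0.0325,0.0196],"hand":0},{"delta_rot":[0,0,0],"slide":[0,0.0325,0.0196],"hand":0},{"delta_rot":[0,0,0],"slide":[0,0.0325,0.0196],"hand":0},{"delta_rot":[0,0,0],"slide":[0,0.0325,0.0196],"hand":0},{"delta_rot":[0,0,0],"slide":[0,0.0325,0.0196],"hand":0},{"delta_rot":[0,0,0],"slide":[0,0.0325,0.0196],"hand":0},{"delta_rot":[0,0,0],"slide":[0,0.0325,0.0196],"hand":0},{"delta_rot":[0,0,0],"slide":[0,0.0325,0.0196],"hand":0},{"delta_rot":[0,0,0],"slide":[0,0.0325,0.0196],"hand":0},{"delta_rot":[0,0,0],"slide":[0,0.0325,0.0196],"hand":0},{"delta_rot":[0,0,0],"slide":[0,0.0325,0.0196],"hand":0},{"delta_rot":[0,0,0],"slide":[0,0.0325,0.0196],"hand":0},{"delta_rot":[0,0,0],"slide":[0,0.0325,0.0196],"hand":0},{"delta_rot":[0,0,0],"slide":[0,0.0325,0.0196],"hand":0},{"delta_rot":[0,0,0],"slide":[0,0.0325,0.0196],"hand":0}])

```text
time: 2.97
tcp_pos: [432.5, 229.4, 239.9]
tcp_rot: [[0.0, -0.161, 0.987], [-0.0, 0.987, 0.161], [-1.0, -0.0, 0.0]]
wrist_force: [1.3, -0.4, 1.0]
finger_gap: 0.505
```

>>> step_arm(deltas=[{"delta_rot":[0,0,0],"slide":[0.03,0,0],"hand":0},{"delta_rot":[0,0,0],"slide":[0.03,0,0],"hand":0},{"delta_rot":[0,0,0],"slide":[0.03,0,0],"hand":0},{"delta_rot":[0,0,0],"slide":[0,0,0],"hand":0}])

```text
time: 3.3
tcp_pos: [427.8, 225.4, 143.8]
tcp_rot: [[-0.011, -0.161, 0.987], [-0.006, 0.987, 0.161], [-1.0, -0.004, -0.012]]
wrist_force: [-1.5, -0.4, -1.1]
finger_gap: 0.503
```

Run:
```python
from h import *
s=ctrl.sense(); print(s["time"],s["tcp_pos"],s["tcp_rot"][:,2],s["joint_pos"])
t=cap("top");c=cap("side"); crop(t,130,170,180,130,4,"a_top"); crop(c,130,110,190,150,4,"a_side")
```

```text
3.3 [427.8174662  225.38030167 143.82105439] [ 0.98688528  0.16099529 -0.01174579] [ 4.84866485e-01  2.46067514e-01 -1.15723255e-01  1.22139197e+00
  2.30206535e-06  1.89392944e+00]
```

View pics/a_side.png

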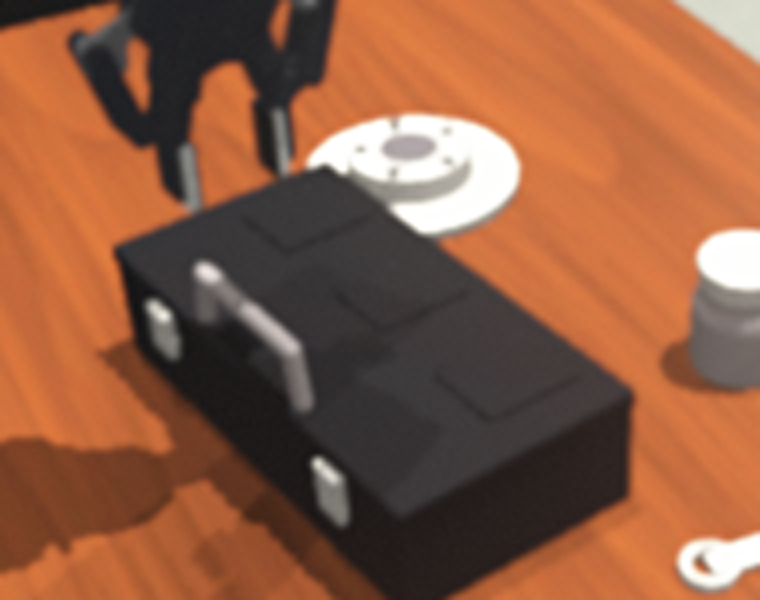

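>>> step_arm(deltas=[{"delta_rot":[0,0,0],"slide":[0,0,0],"hand":0},{"delta_rot":[0.0,0,0],"slide":[0.02,0,0],"hand":0},{"delta_rot":[0,0,0],"slide":[0.02,0,0],"hand":0},{"delta_rot":[0,0,0],"slide":[0.012,0,0],"hand":0},{"delta_rot":[0,0,0],"slide":[0.006,0,0],"hand":0},{"delta_rot":[0,0,0],"slide":[0,0,0],"hand":0},{"delta_rot":[0,0,0],"slide":[0,0,0],"hand":0}])

```text
time: 3.98
tcp_pos: [433.6, 227.8, 93.6]
tcp_rot: [[0.003, -0.16, 0.987], [0.001, 0.987, 0.16], [-1.0, 0.001, 0.003]]
wrist_force: [-0.3, -0.6, -0.5]
finger_gap: 0.498
```

Run:
```python
from h import *
s=ctrl.sense(); print(s["time"],s["tcp_pos"],s["tcp_rot"][:,2],s["joint_pos"])
t=cap("top");c=cap("side"); crop(t,130,170,180,130,4,"b_top"); crop(c,130,110,190,150,4,"b_side")
```

```text
3.9833 [433.56048769 227.82222655  93.60000594] [0.98711258 0.16000372 0.00275128] [ 4.83803896e-01  2.85368904e-01 -2.01790074e-01  1.08073113e+00
  1.43258148e-05  1.89390392e+00]
```

View pics/b_side.png

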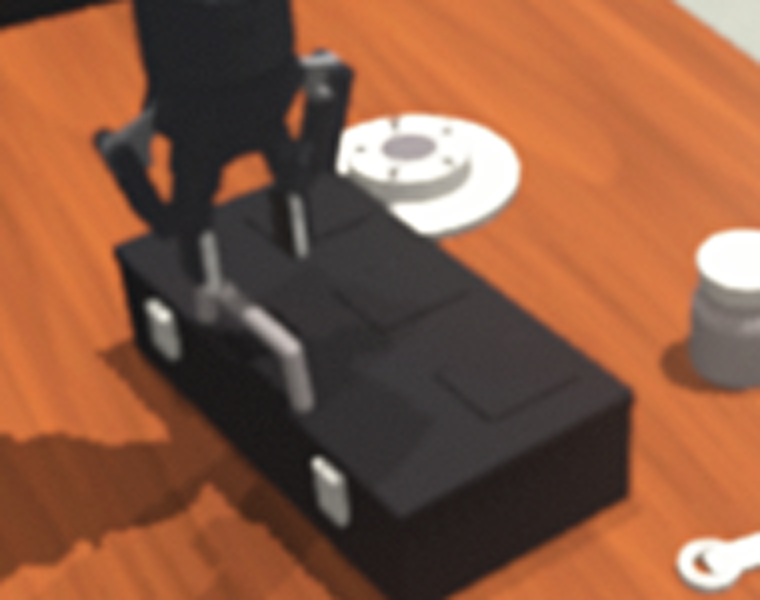

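Run:
```python
from h import *
c=cap("side");t=cap("top")
P=np.array([433.6,227.8,93.6]);z=np.array([.987,.16,0])
for q in [P,P+25*z,P-25*z,[427.8,228,109],[420.7,272.5,109],[435,183.6,109]]:
    print((proj(c,q)[0]-[130,110])*4,(proj(t,q)[0]-[130,170])*4)
```

```text
[259.86335476 329.34337674] [359.47826729 369.61657878]
[299.43431337 311.69939916] [351.26648869 321.42823332]
[219.34220285 347.44622708] [367.71749772 417.90342403]
[246.12649148 309.33913118] [355.36454718 383.28750813]
[204.34468057 271.50157068] [267.73832656 398.36454217]
[290.79288572 349.45608111] [442.98369293 367.94955376]
```

View pics/b_top.png

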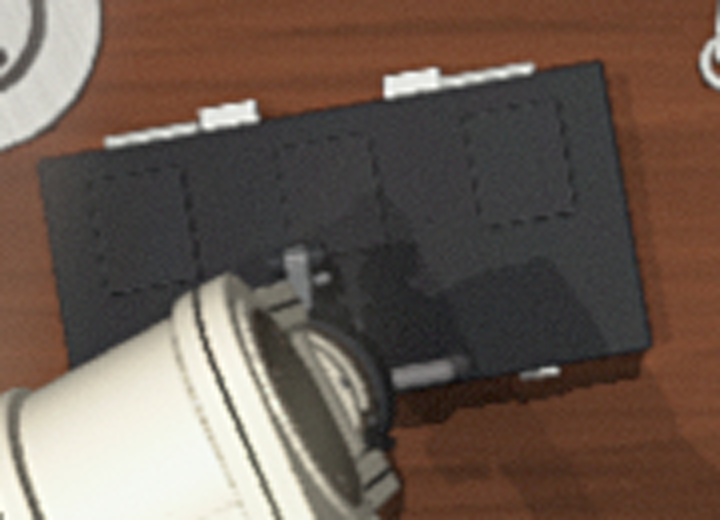

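Run:
```python
from h import *
print(ctrl.sense()["tcp_pos"],ctrl.sense()["wrist_force"])
c=cap("side");t=cap("top")
P=np.array([433.6,227.8,93.6]);z=np.array([.987,.16,0])
for h in(0,20,40,60):
  for o in (21,-21):
    q=P+o*z+[0,0,h]
    print(h,o,(proj(c,q)[0]-[150,130])*5)
crop(c,150,130,120,110,6,"c_side")
im=c["image"][130:240,150:270,::-1].astype(float); im=np.clip(im*2.2,0,255).astype(np.uint8)
im=cv2.resize(im,None,fx=5,fy=5,interpolation=cv2.INTER_CUBIC)
for h in(0,20,40):
  for o in (21,-21):
    p=((proj(c,P+o*z+[0,0,h])[0]-[150,130])*5).astype(int); cv2.circle(im,tuple(map(int,p)),4,(0,255,0),-1)
cv2.imwrite("pics/c_side.png",im)
```

```text
[433.28105463 227.78018252  93.19308711] [-0.37170042 -0.66794308  0.01542568]
0 21 [266.45779756 293.11496967]
0 -21 [182.36248204 330.64820895]
20 21 [261.5492365  255.67177672]
20 -21 [176.17312644 292.90426222]
40 21 [256.5390457  217.22448329]
40 -21 [169.85106487 254.11920968]
60 21 [251.42570998 177.74177418]
60 -21 [163.39413624 214.25938725]
```

View pics/c_side.png

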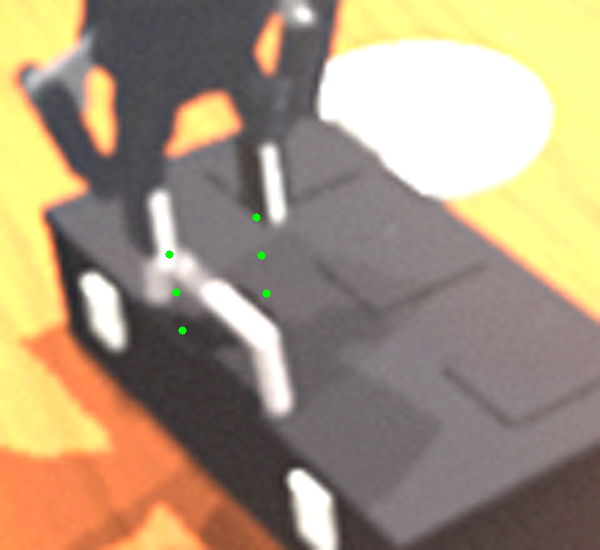

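Run:
```python
from h import *
t=cap("top","full_top");c=cap("side","full_side")
for k in(t,c):
    R=cv2.Rodrigues(k["rvec"])[0]; print("cam",-R.T@k["tvec"].ravel()); print(proj(k,[[0,0,0],[0,0,100],[433,228,94],[433,228,194],[433,228,294]]), k["rvec"],k["tvec"])
```

```text
cam [ 504.63014415   96.1904299  1134.40056189]
[[330.58934508 455.5986221 ]
 [335.15842845 477.8492833 ]
 [219.75052162 262.71281739]
 [212.96833052 266.5212401 ]
 [204.57505972 271.23357855]] [ 2.16948776 -2.20075307  0.03362124] [ 127.05362629  560.72528826 1104.63267341]
cam [ 215.48598771 -496.69269707  650.76754219]
[[ 13.41987957 390.06192492]
 [-13.44756576 357.00029905]
 [194.64905555 192.223941  ]
 [188.85253601 152.49343353]
 [182.44273743 106.97673311]] [ 2.18951837 -0.59740901  0.29526622] [-444.29304072  302.89911818  653.82876838]
```

View pics/full_top.png

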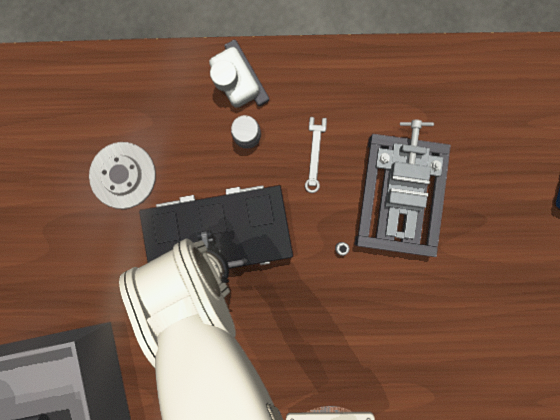

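View pics/full_side.png

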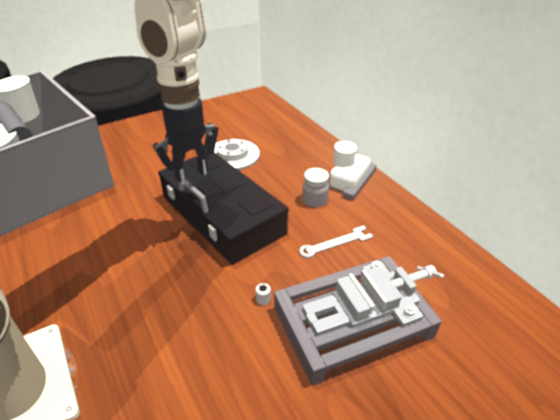

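Run:
```python
from h import *
t=cap("top")
x0,y0=165,205
im=t["image"][y0:y0+90,x0:x0+110,::-1].astype(float); im=np.clip(im*2,0,255).astype(np.uint8)
im=cv2.resize(im,None,fx=7,fy=7,interpolation=cv2.INTER_CUBIC)
P=np.array([433.3,227.8,93.4]);z=np.array([.987,.16,0])
for h in(0,40,80):
  for o in (26,-26,0):
    p=((proj(t,P+o*z+[0,0,h])[0]-[x0,y0])*7).astype(int); cv2.circle(im,tuple(map(int,p)),4,(0,255-h*2,h*3),-1)
cv2.imwrite("pics/d_top.png",im)
```

```text
(no output)
```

View pics/d_top.png

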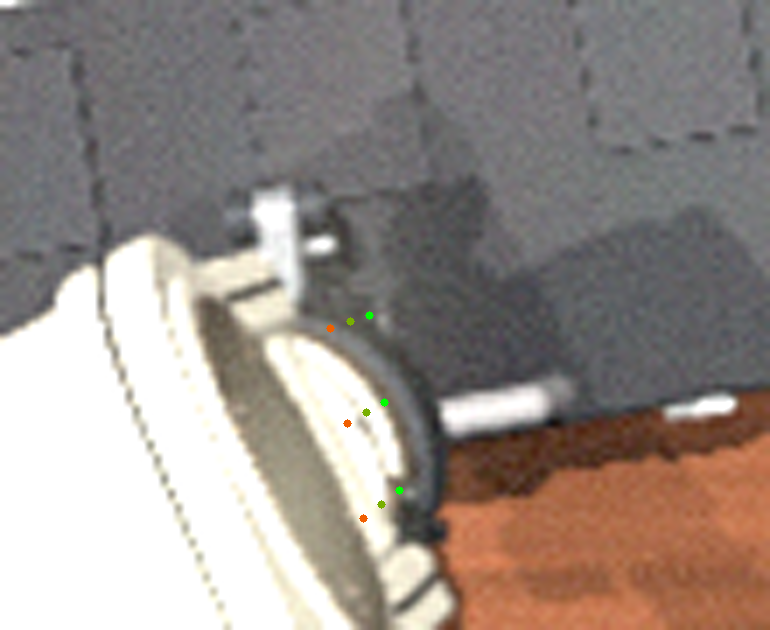

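Run:
```python
from h import *
t=cap("top");c=cap("side")
def tri(a,b):
    o1,d1=ray(c,a);o2,d2=ray(t,b)
    A=np.stack([d1,-d2],1);s=np.linalg.lstsq(A,o2-o1,rcond=None)[0]
    p,q=o1+s[0]*d1,o2+s[1]*d2; return (p+q)/2,np.linalg.norm(p-q)
print(tri((205,174),(210.7,240)),tri((203,159),(210.7,240)))
# knuckles: side near (30,75)/5, far (295,12)/5 ; top (275,250),(415,520)/7
print(tri((150+297/5,130+10/5),(165+275/7,205+210/7)))
print("tip on ray at z",[ (z,onz(c,(205,174),z).round(0),onz(c,(184,182),z).round(0)) for z in (95,105,115,125,135)])
crop(c,150,100,130,110,6,"e_side")
```

```text
(array([474.0918918 , 245.43021078, 116.91251784]), np.float64(13.219499781964746)) (array([473.59045355, 239.95776019, 158.84623143]), np.float64(16.436223381059936))
(array([489.0439708 , 241.05886404, 218.39715032]), np.float64(6.0568599755592))
tip on ray at z [(95, array([479., 279.,  95.]), array([426., 274.,  95.])), (105, array([474., 265., 105.]), array([422., 260., 105.])), (115, array([469., 251., 115.]), array([418., 246., 115.])), (125, array([464., 237., 125.]), array([415., 232., 125.])), (135, array([460., 223., 135.]), array([411., 219., 135.]))]
```

View pics/e_side.png

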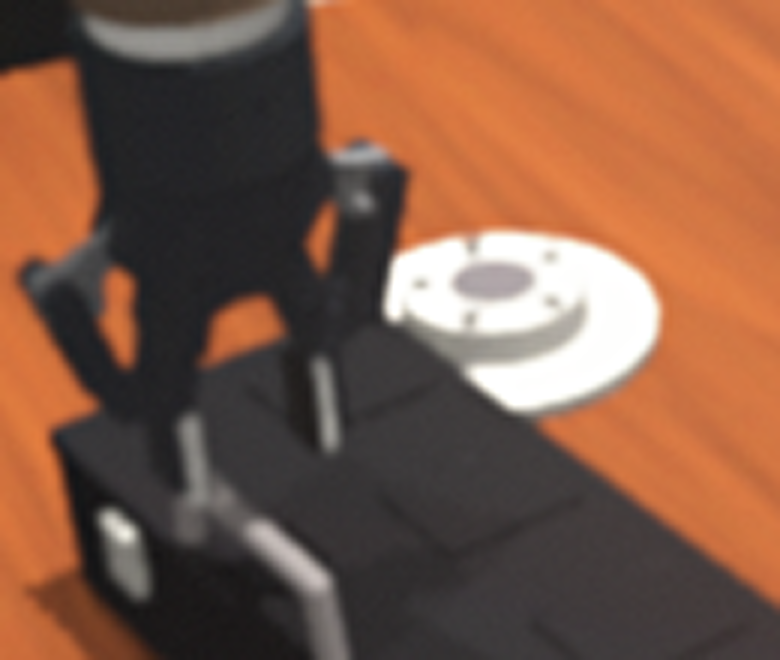

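>>> step_arm(deltas=[{"delta_rot":[0,0,0],"slide":[0,0,-0.005],"hand":-0.3},{"delta_rot":[0,0,0],"slide":[0,0,0],"hand":-0.7},{"delta_rot":[0,0,0],"slide":[0,0,0],"hand":-1},{"delta_rot":[0,0,0],"slide":[0,0,0],"hand":-1},{"delta_rot":[0,0,0],"slide":[0,0,0],"hand":-1},{"delta_rot":[0,0,0],"slide":[0,0,0],"hand":-1}], newtons=20)

```text
time: 5.03
tcp_pos: [427.5, 226.6, 91.9]
tcp_rot: [[0.0, -0.16, 0.987], [0.0, 0.987, 0.16], [-1.0, 0.0, 0.0]]
wrist_force: [-0.2, 0.4, -0.8]
finger_gap: 0.002
```

Run:
```python
from h import *
s=ctrl.sense();print(s["time"],s["tcp_pos"],s["finger_gap"],s["wrist_force"])
c=cap("side")
crop(c,150,100,130,110,6,"f_side")
```

```text
5.0333 [427.46311722 226.57109513  91.93640671] 0.0019323223210533332 [-0.20980249  0.38495976 -0.76561525]
```

View pics/f_side.png

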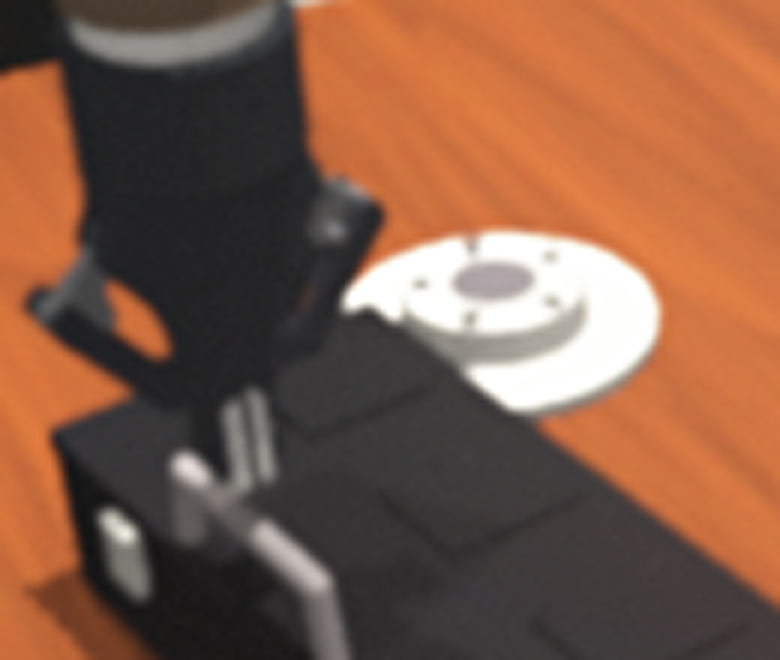

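Run:
```python
from h import *
c=cap("side");t=cap("top","g_top")
crop(t,165,205,110,90,7,"g_top")
print(proj(c,[427.5,226.6,92]))
for z in(80,92,105,115,120,125):print(onz(c,(192.5,181),z))
s=ctrl.sense();print(s["joint_pos"])
```

```text
[[192.61046555 194.08908262]]
[450.03103163 288.57450556  80.        ]
[445.09988135 272.06479586  92.        ]
[439.75780187 254.17927701 105.        ]
[435.64850997 240.42118558 115.        ]
[433.59386402 233.54213987 120.        ]
[431.53921807 226.66309416 125.        ]
[ 4.87378631e-01  2.78272643e-01 -2.16594875e-01  1.07595335e+00
 -8.02795836e-06  1.89718116e+00]
```

View pics/g_top.png

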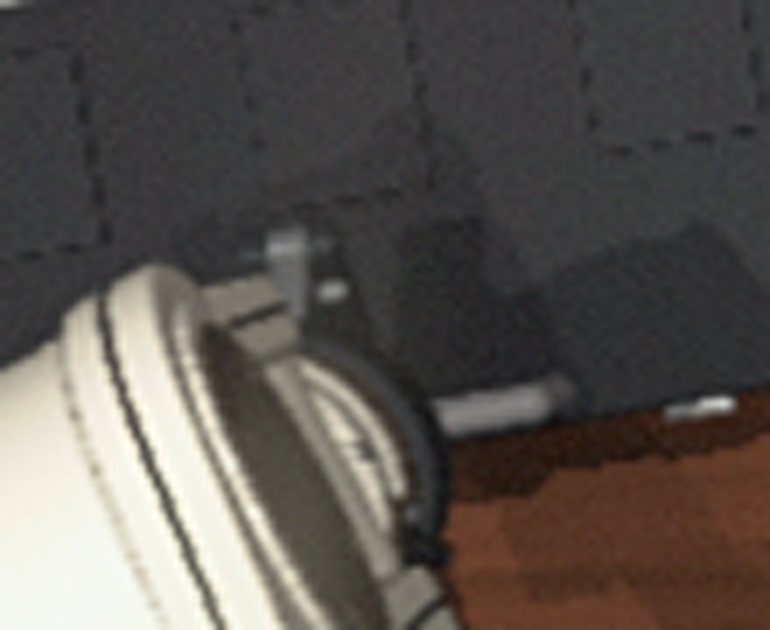

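```bash
cat >> h.py <<'E'
def tri(c,a,t,b):
    o1,d1=ray(c,a);o2,d2=ray(t,b)
    A=np.stack([d1,-d2],1);s=np.linalg.lstsq(A,o2-o1,rcond=None)[0]
    p,q=o1+s[0]*d1,o2+s[1]*d2; return (p+q)/2,np.linalg.norm(p-q)
E
python3 - <<'E'
from h import *
c=cap("side");t=cap("top")
print("mid",tri(c,(182,141),t,(215.3,263.6)))
print("far",tri(c,(150+350/6,100+190/6),t,(165+285/7,205+255/7)))
print("near",tri(c,(150+40/6,100+300/6),t,(165+420/7,205+548/7)))
print(proj(c,[[427.5,226.6,z] for z in(92,111,150,190)]),proj(t,[[427.5,226.6,z] for z in(92,111,150,190)]))
E
```

```text
mid (array([431.20768767, 222.99934796, 223.65901576]), np.float64(19.53947874260496))
far (array([481.05024651, 236.23598204, 223.74113509]), np.float64(1.5402019620908511))
near (array([386.16607717, 208.26037179, 225.29935936]), np.float64(39.70799187267483))
[[192.61046555 194.08908262]
 [191.52525856 186.95691955]
 [189.2289078  171.7319085 ]
 [186.77519653 155.25595909]] [[220.57765767 265.3259441 ]
 [219.4084587  266.03963586]
 [216.86727724 267.5907412 ]
 [214.04318324 269.31443719]]
```

>>> step_arm(deltas=[{"delta_rot":[0,0,0],"slide":[-0.005,0,0],"hand":0},{"delta_rot":[0,0,0],"slide":[0,0,0],"hand":0},{"delta_rot":[0,0,0],"slide":[0,0,0],"hand":0},{"delta_rot":[0,0,0],"slide":[0,0,0],"hand":0},{"delta_rot":[0,0,0],"slide":[0.01,0,0],"hand":0},{"delta_rot":[0,0,0],"slide":[0.01,0,0],"hand":0},{"delta_rot":[0,0,0],"slide":[0.006,0,0],"hand":0},{"delta_rot":[0,0,0],"slide":[0,0,0],"hand":0},{"delta_rot":[0,0,0],"slide":[0,0,0],"hand":0}])

```text
time: 6.03
tcp_pos: [427.0, 226.3, 70.7]
tcp_rot: [[-0.001, -0.16, 0.987], [-0.001, 0.987, 0.16], [-1.0, -0.0, -0.001]]
wrist_force: [0.5, 0.3, 0.4]
finger_gap: 0.497
```

Run:
```python
from h import *
s=ctrl.sense();print(s["time"],s["tcp_pos"],s["finger_gap"],s["wrist_force"])
c=cap("side")
im=c["image"][100:210,150:280,::-1].astype(float); im=np.clip(im*2,0,255).astype(np.uint8)
cv2.imwrite("pics/i_side.png",cv2.resize(im,None,fx=6,fy=6,interpolation=cv2.INTER_CUBIC))
```

```text
6.0333 [427.04559525 226.33932983  70.6549068 ] 0.4968884696883405 [0.47524234 0.2799237  0.40632444]
```

View pics/i_side.png

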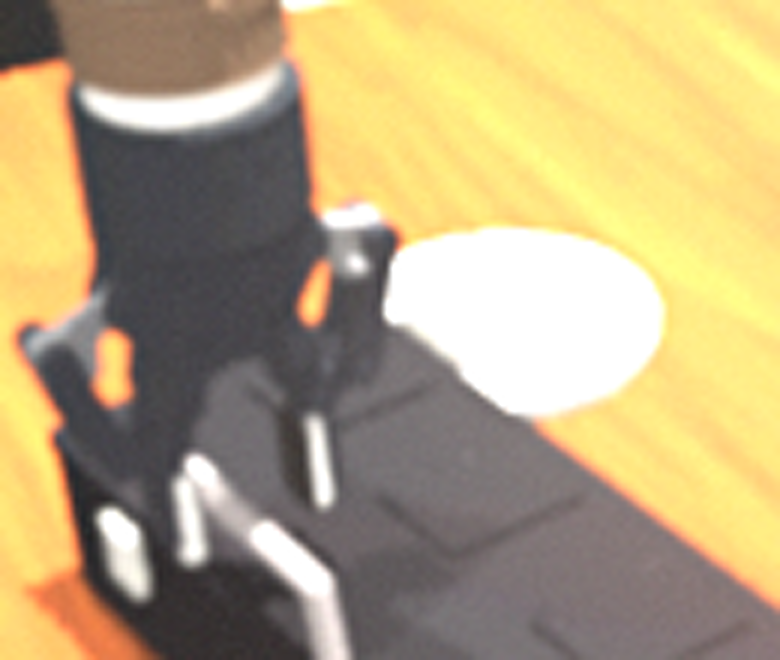

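Run:
```python
from h import *
c=cap("side")
for z in(77,85,95,100,105,110,115):print(z,onz(c,(181.7,193.3),z).round(1),onz(c,(203.7,184.2),z).round(1))
print(proj(c,[[420.7,272.5,109],[435,183.6,109],[427.8,228,109]]))
```

```text
77 [413.2 261.   77. ] [468.7 268.   77. ]
85 [410.5 250.4  85. ] [465.2 257.4  85. ]
95 [407.  237.2  95. ] [460.8 244.   95. ]
100 [405.3 230.6 100. ] [458.6 237.4 100. ]
105 [403.6 224.  105. ] [456.4 230.7 105. ]
110 [401.9 217.4 110. ] [454.2 224.  110. ]
115 [400.1 210.8 115. ] [452.  217.4 115. ]
[[181.08617014 177.87539267]
 [202.69822143 197.36402028]
 [191.53162287 187.33478279]]
```

>>> step_arm(deltas=[{"delta_rot":[0,0,0],"slide":[0.005,0,0],"hand":0},{"delta_rot":[0,0,0],"slide":[0.003,0,0],"hand":-1},{"delta_rot":[0,0,0],"slide":[0,0,0],"hand":-1},{"delta_rot":[0,0,0],"slide":[0,0,0],"hand":-1},{"delta_rot":[0,0,0],"slide":[0,0,0],"hand":-1},{"delta_rot":[0,0,0],"slide":[0,0,0],"hand":-1},{"delta_rot":[0,0,0],"slide":[0,0,0],"hand":-1}], newtons=25)

```text
time: 6.72
tcp_pos: [427.7, 226.5, 62.9]
tcp_rot: [[0.001, -0.16, 0.987], [-0.0, 0.987, 0.16], [-1.0, -0.0, 0.001]]
wrist_force: [2.4, 0.1, -2.3]
finger_gap: 0.113
```

Run:
```python
from h import *
s=ctrl.sense();print(s["time"],s["tcp_pos"],s["finger_gap"],s["wrist_force"])
c=cap("side")
im=c["image"][100:210,150:280,::-1].astype(float); im=np.clip(im*2,0,255).astype(np.uint8)
cv2.imwrite("pics/j_side.png",cv2.resize(im,None,fx=6,fy=6,interpolation=cv2.INTER_CUBIC))
```

```text
6.7167 [427.72172415 226.48238031  62.85331425] 0.113217341132988 [ 2.39561829  0.11784884 -2.33073812]
```

View pics/j_side.png

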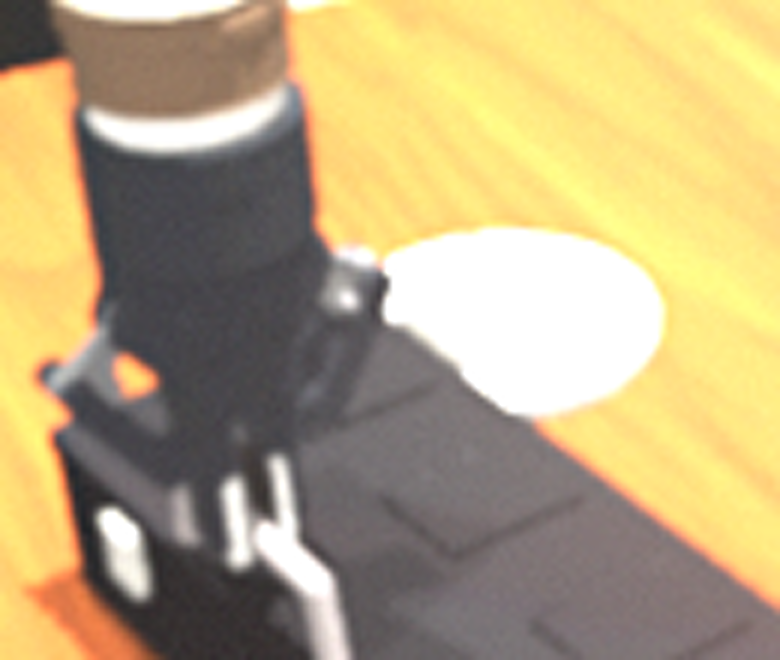

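Run:
```python
import numpy as np
th=np.concatenate([np.linspace(0,1.65,31)])
X=-142*np.cos(th)+44*np.sin(th);Z=142*np.sin(th)+44*np.cos(th)
for a,b,t in zip(np.diff(X),np.diff(Z),th[1:]):print(round(t,3),f"[{-b/1000:.4f}, 0, {a/1000:.4f}]")
```

```text
0.055 [-0.0077, 0, 0.0026]
0.11 [-0.0076, 0, 0.0031]
0.165 [-0.0074, 0, 0.0035]
0.22 [-0.0072, 0, 0.0039]
0.275 [-0.0070, 0, 0.0043]
0.33 [-0.0067, 0, 0.0046]
0.385 [-0.0065, 0, 0.0050]
0.44 [-0.0062, 0, 0.0053]
0.495 [-0.0059, 0, 0.0057]
0.55 [-0.0056, 0, 0.0060]
0.605 [-0.0052, 0, 0.0063]
0.66 [-0.0049, 0, 0.0066]
0.715 [-0.0045, 0, 0.0068]
0.77 [-0.0041, 0, 0.0071]
0.825 [-0.0037, 0, 0.0073]
0.88 [-0.0033, 0, 0.0075]
0.935 [-0.0029, 0, 0.0076]
0.99 [-0.0025, 0, 0.0078]
1.045 [-0.0020, 0, 0.0079]
1.1 [-0.0016, 0, 0.0080]
1.155 [-0.0012, 0, 0.0081]
1.21 [-0.0007, 0, 0.0081]
1.265 [-0.0003, 0, 0.0082]
1.32 [0.0002, 0, 0.0082]
1.375 [0.0006, 0, 0.0082]
1.43 [0.0011, 0, 0.0081]
1.485 [0.0015, 0, 0.0080]
1.54 [0.0020, 0, 0.0079]
1.595 [0.0024, 0, 0.0078]
1.65 [0.0028, 0, 0.0077]
```

>>> step_arm(deltas=[{"delta_rot":[0,0,0],"slide":[-0.0077,0,0.0026],"hand":-1},{"delta_rot":[0,0,0],"slide":[-0.0076,0,0.0031],"hand":-1},{"delta_rot":[0,0,0],"slide":[-0.0074,0,0.0035],"hand":-1},{"delta_rot":[0,0,0],"slide":[-0.0072,0,0.0039],"hand":-1},{"delta_rot":[0,0,0],"slide":[-0.007,0,0.0043],"hand":-1},{"delta_rot":[0,0,0],"slide":[-0.0067,0,0.0046],"hand":-1},{"delta_rot":[0,0,0],"slide":[-0.0065,0,0.005],"hand":-1},{"delta_rot":[0,0,0],"slide":[-0.0062,0,0.0053],"hand":-1},{"delta_rot":[0,0,0],"slide":[-0.0059,0,0.0057],"hand":-1},{"delta_rot":[0,0,0],"slide":[-0.0056,0,0.006],"hand":-1}])

```text
time: 7.6
tcp_pos: [469.1, 233.3, 131.4]
tcp_rot: [[-0.004, -0.161, 0.987], [-0.001, 0.987, 0.161], [-1.0, -0.0, -0.004]]
wrist_force: [-7.7, -2.1, 3.9]
finger_gap: 0.111
```

Run:
```python
from h import *
s=ctrl.sense();print(s["time"],s["tcp_pos"],s["finger_gap"],s["wrist_force"])
c=cap("side")
im=c["image"][60:260,100:330,::-1].astype(float); im=np.clip(im*1.5,0,255).astype(np.uint8)
cv2.imwrite("pics/k_side.png",cv2.resize(im,None,fx=3,fy=3,interpolation=cv2.INTER_CUBIC))
```

```text
7.6 [469.12312764 233.25247341 131.39039097] 0.11112357723953682 [-7.6907449  -2.06060706  3.89495706]
```

View pics/k_side.png

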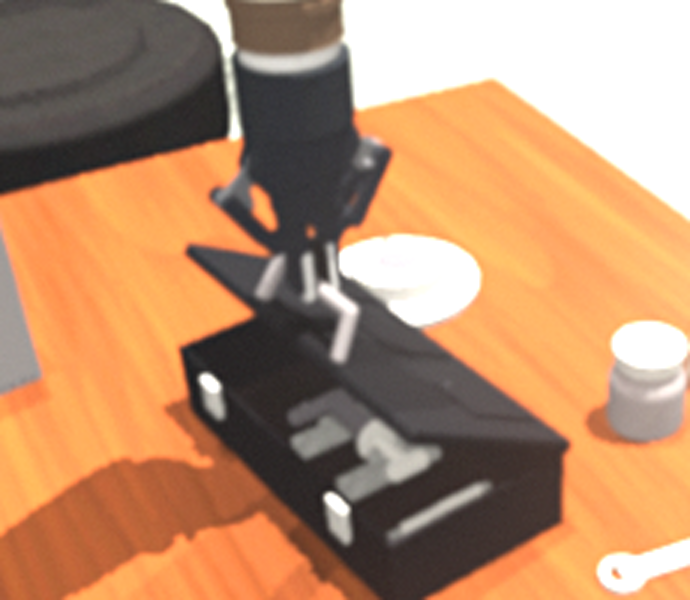

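Lid is lifting with the bar in the fingers (k_side: bar at about (320,290)), bolt visible inside. Continue the arc.

>>> step_arm(deltas=[{"delta_rot":[0,0,0],"slide":[-0.0052,0,0.0063],"hand":-1},{"delta_rot":[0,0,0],"slide":[-0.0049,0,0.0066],"hand":-1},{"delta_rot":[0,0,0],"slide":[-0.0045,0,0.0068],"hand":-1},{"delta_rot":[0,0,0],"slide":[-0.0041,0,0.0071],"hand":-1},{"delta_rot":[0,0,0],"slide":[-0.0037,0,0.0073],"hand":-1},{"delta_rot":[0,0,0],"slide":[-0.0033,0,0.0075],"hand":-1},{"delta_rot":[0,0,0],"slide":[-0.0029,0,0.0076],"hand":-1},{"delta_rot":[0,0,0],"slide":[-0.0025,0,0.0078],"hand":-1},{"delta_rot":[0,0,0],"slide":[-0.002,0,0.0079],"hand":-1},{"delta_rot":[0,0,0],"slide":[-0.0016,0,0.008],"hand":-1},{"delta_rot":[0,0,0],"slide":[-0.0012,0,0.0081],"hand":-1},{"delta_rot":[0,0,0],"slide":[-0.0007,0,0.0081],"hand":-1},{"delta_rot":[0,0,0],"slide":[-0.0003,0,0.0082],"hand":-1},{"delta_rot":[0,0,0],"slide":[0.0002,0,0.0082],"hand":-1}])

```text
time: 8.82
tcp_pos: [576.0, 250.8, 168.9]
tcp_rot: [[0.002, -0.16, 0.987], [0.001, 0.987, 0.16], [-1.0, 0.001, 0.002]]
wrist_force: [-1.6, -0.9, 6.4]
finger_gap: 0.112
```

Run:
```python
from h import *
s=ctrl.sense();print(s["time"],s["tcp_pos"],s["finger_gap"],s["wrist_force"])
c=cap("side")
im=c["image"][40:260,100:330,::-1].astype(float); im=np.clip(im*1.5,0,255).astype(np.uint8)
cv2.imwrite("pics/l_side.png",cv2.resize(im,None,fx=2.7,fy=2.7,interpolation=cv2.INTER_CUBIC))
```

```text
8.8167 [576.03614257 250.77060663 168.90637509] 0.11192403935574749 [-1.63914675 -0.91399898  6.39536621]
```

View pics/l_side.png

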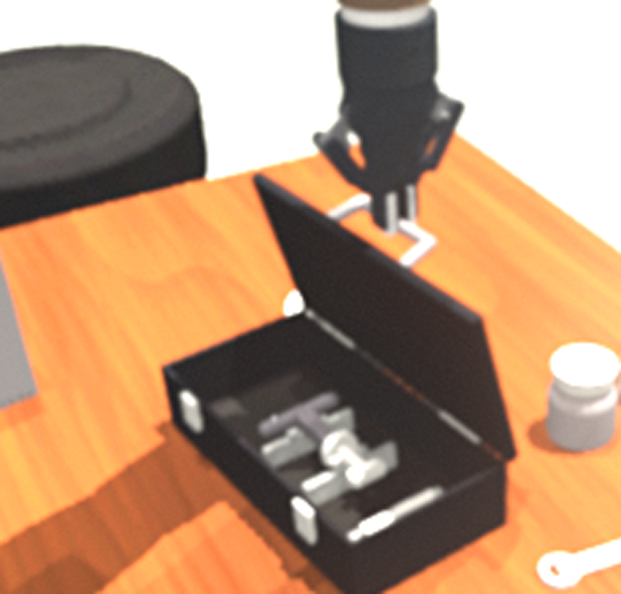

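>>> step_arm(deltas=[{"delta_rot":[0,0,0],"slide":[0.0006,0,0.0082],"hand":-1},{"delta_rot":[0,0,0],"slide":[0.0011,0,0.0081],"hand":-1},{"delta_rot":[0,0,0],"slide":[0.0015,0,0.008],"hand":-1},{"delta_rot":[0,0,0],"slide":[0.002,0,0.0079],"hand":-1},{"delta_rot":[0,0,0],"slide":[0.0024,0,0.0078],"hand":-1},{"delta_rot":[0,0,0],"slide":[0.0028,0,0.0077],"hand":-1},{"delta_rot":[0,0,0],"slide":[0.0,0,0],"hand":-1}])

```text
time: 9.45
tcp_pos: [624.4, 258.7, 156.8]
tcp_rot: [[0.003, -0.16, 0.987], [0.001, 0.987, 0.16], [-1.0, 0.001, 0.003]]
wrist_force: [1.6, 0.3, 3.7]
finger_gap: 0.113
```

Run:
```python
from h import *
s=ctrl.sense();print(s["time"],s["tcp_pos"],s["finger_gap"],s["wrist_force"])
c=cap("side");t=cap("top")
im=c["image"][40:260,100:330,::-1].astype(float); im=np.clip(im*1.5,0,255).astype(np.uint8)
cv2.imwrite("pics/m_side.png",cv2.resize(im,None,fx=2.7,fy=2.7,interpolation=cv2.INTER_CUBIC))
crop(t,130,130,180,160,4,"m_top")
```

```text
9.45 [624.38423078 258.66351825 156.80403855] 0.11289128836017163 [1.55238721 0.29520452 3.71573253]
```

View pics/m_side.png

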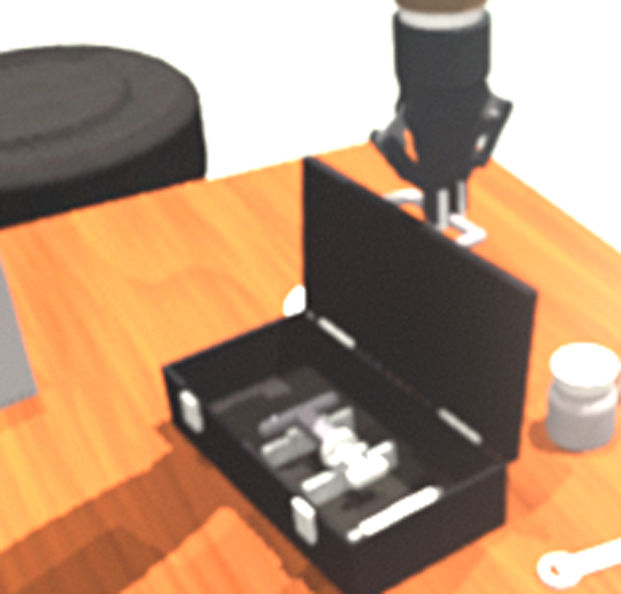

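View pics/m_top.png

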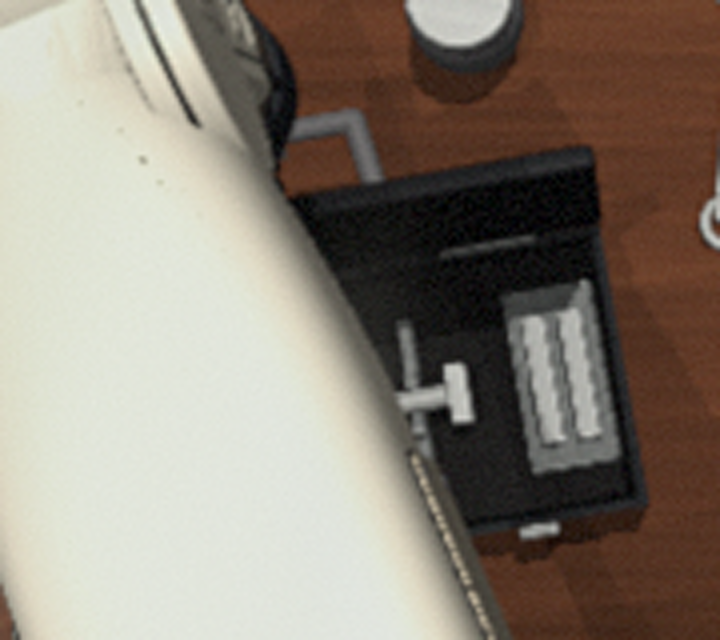

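>>> step_arm(deltas=[{"delta_rot":[0,0,0],"slide":[0.003,0,0.006],"hand":-1},{"delta_rot":[0,0,0],"slide":[0.003,0,0.006],"hand":-1},{"delta_rot":[0,0,0],"slide":[0.003,0,0.006],"hand":-1},{"delta_rot":[0,0,0],"slide":[0.0035,0,0.006],"hand":-1},{"delta_rot":[0,0,0],"slide":[0.003,0,0.005],"hand":-1},{"delta_rot":[0,0,0],"slide":[0,0,0],"hand":-1},{"delta_rot":[0,0,0],"slide":[0,0,0],"hand":-1}])

```text
time: 10.13
tcp_pos: [651.2, 263.0, 140.9]
tcp_rot: [[0.0, -0.16, 0.987], [0.0, 0.987, 0.16], [-1.0, 0.0, 0.0]]
wrist_force: [1.9, 0.9, 2.2]
finger_gap: 0.114
```

Run:
```python
from h import *
s=ctrl.sense();print(s["time"],s["tcp_pos"],s["finger_gap"],s["wrist_force"])
c=cap("side");t=cap("top")
im=c["image"][40:260,100:330,::-1].astype(float); im=np.clip(im*1.5,0,255).astype(np.uint8)
cv2.imwrite("pics/n_side.png",cv2.resize(im,None,fx=2.7,fy=2.7,interpolation=cv2.INTER_CUBIC))
```

```text
10.1333 [651.160708   263.02079934 140.92039136] 0.1137377266947554 [1.90316543 0.87406994 2.24809485]
```

View pics/n_side.png

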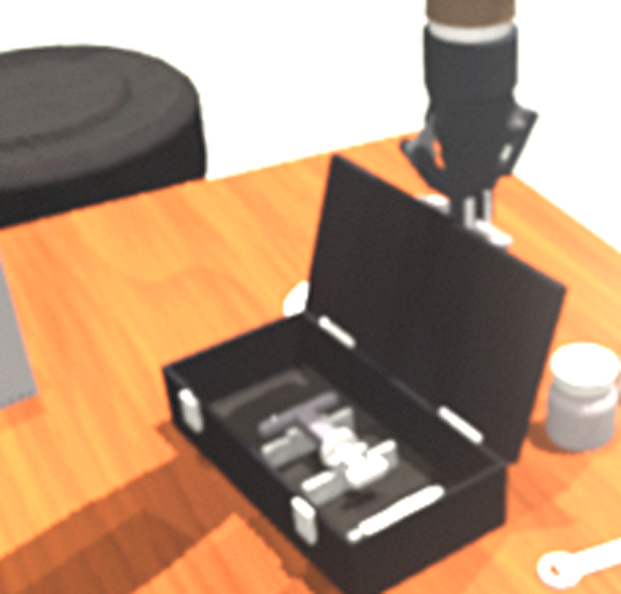

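Lid leans back near the stop. Open slightly, then lift straight up.

>>> step_arm(deltas=[{"delta_rot":[0,0,0],"slide":[0,0,0],"hand":-0.65},{"delta_rot":[0,0,0],"slide":[0,0,0],"hand":-0.6},{"delta_rot":[0,0,0],"slide":[0,0,0],"hand":-0.6},{"delta_rot":[0,0,0],"slide":[-0.005,0,0],"hand":-0.6},{"delta_rot":[0,0,0],"slide":[-0.015,0,0],"hand":-0.6},{"delta_rot":[0,0,0],"slide":[-0.025,0,0],"hand":-0.6},{"delta_rot":[0,0,0],"slide":[-0.03,0,0],"hand":-0.6},{"delta_rot":[0,0,0],"slide":[-0.03,0,0],"hand":-0.2},{"delta_rot":[0,0,0],"slide":[-0.02,0,0],"hand":0},{"delta_rot":[0,0,0],"slide":[0,0,0],"hand":0}])

```text
time: 11.07
tcp_pos: [652.0, 263.2, 273.1]
tcp_rot: [[0.009, -0.16, 0.987], [0.003, 0.987, 0.16], [-1.0, 0.002, 0.009]]
wrist_force: [0.2, 0.3, 1.1]
finger_gap: 0.498
```

Run:
```python
from h import *
s=ctrl.sense();print(s["time"],s["tcp_pos"],s["finger_gap"],s["wrist_force"],s["joint_pos"])
c=cap("side");t=cap("top")
im=c["image"][40:260,100:330,::-1].astype(float); im=np.clip(im*1.5,0,255).astype(np.uint8)
cv2.imwrite("pics/o_side.png",cv2.resize(im,None,fx=2.7,fy=2.7,interpolation=cv2.INTER_CUBIC))
H=np.array([568,250.3,65]);xc=np.array([.9876,.157,0]);yc=np.array([-.157,.9876,0]);zz=np.array([0,0,1])
for th in(1.6,1.8,1.9):
    u=-(np.cos(th)*xc)+np.sin(th)*zz  # along lid to front
    for e in(-152,152): print(th,e,(proj(c,H+u*152+e*yc)[0]-[100,40])*2.7)
```

```text
11.0667 [651.97623003 263.21457214 273.08396843] 0.4983461049283082 [0.19412923 0.260419   1.07711023] [ 3.83754873e-01  7.08541577e-01  9.51949229e-01  1.80482994e+00
 -9.71824349e-05  1.79369456e+00]
1.6 -152 [517.51554583 296.54652661]
1.6 152 [290.18491475 155.58554107]
1.8 -152 [548.79549796 287.49148843]
1.8 152 [319.48943126 150.35834189]
1.9 -152 [563.35371829 285.93639317]
1.9 152 [333.55421605 150.26376618]
```

View pics/o_side.png

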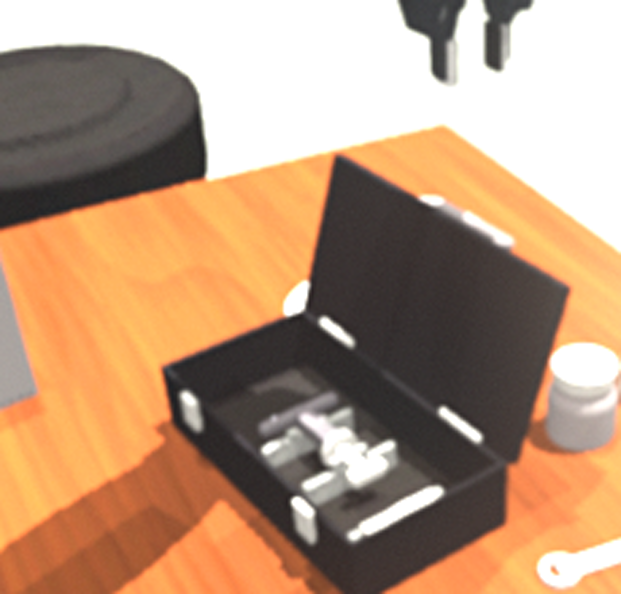

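>>> step_arm(deltas=[{"delta_rot":[0,0,0],"slide":[-0.003,-0.022,-0.029],"hand":0},{"delta_rot":[0,0,0],"slide":[-0.003,-0.022,-0.029],"hand":0},{"delta_rot":[0,0,0],"slide":[0,-0.022,-0.029],"hand":0},{"delta_rot":[0,0,0],"slide":[0,-0.022,-0.029],"hand":0},{"delta_rot":[0,0,0],"slide":[0,-0.022,-0.029],"hand":0},{"delta_rot":[0,0,0],"slide":[0,-0.022,-0.029],"hand":0},{"delta_rot":[0,0,0],"slide":[0,-0.022,-0.029],"hand":0},{"delta_rot":[0,0,0],"slide":[0,-0.022,-0.029],"hand":0},{"delta_rot":[0,0,0],"slide":[0,-0.022,-0.029],"hand":0},{"delta_rot":[0,0,0],"slide":[0,-0.022,-0.029],"hand":0},{"delta_rot":[0,0,0],"slide":[0,0,0],"hand":0}])

```text
time: 12.08
tcp_pos: [393.7, -4.0, 271.2]
tcp_rot: [[-0.006, -0.156, 0.988], [-0.002, 0.988, 0.156], [-1.0, -0.001, -0.006]]
wrist_force: [-0.4, 0.5, 0.1]
finger_gap: 0.499
```

Run:
```python
from h import *
s=ctrl.sense();print(s["time"],s["tcp_pos"],s["finger_gap"],s["wrist_force"],s["joint_pos"])
c=cap("side","p_side_full");t=cap("top","p_top_full")
im=t["image"][180:290,145:300,::-1].astype(float); im=np.clip(im*1.6,0,255).astype(np.uint8)
cv2.imwrite("pics/p_top.png",cv2.resize(im,None,fx=5,fy=5,interpolation=cv2.INTER_CUBIC))
im=c["image"][160:250,160:290,::-1].astype(float); im=np.clip(im*1.6,0,255).astype(np.uint8)
cv2.imwrite("pics/p_side.png",cv2.resize(im,None,fx=6,fy=6,interpolation=cv2.INTER_CUBIC))
```

```text
12.0833 [393.65795857  -3.98681593 271.16173326] 0.49876861671346956 [-0.37556204  0.52097785  0.12164613] [-0.00856189  0.01047209 -0.05728702  1.50873395 -0.00179719  1.40571181]
```

View pics/p_top.png

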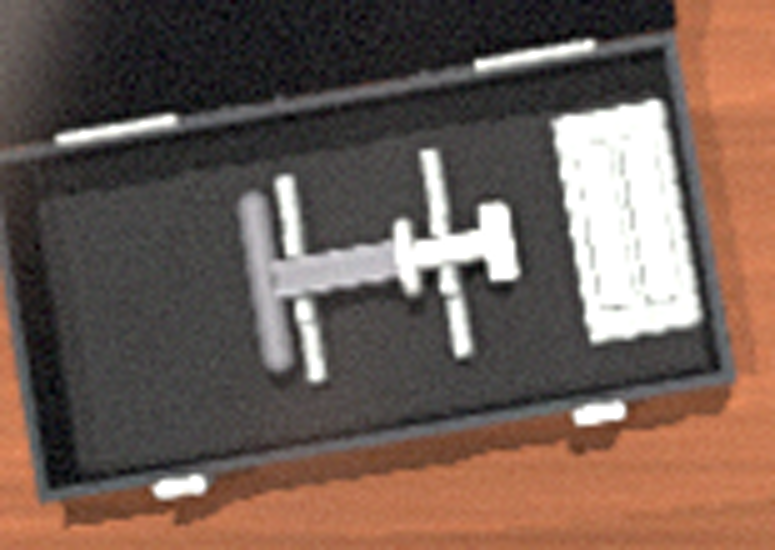

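View pics/p_side.png

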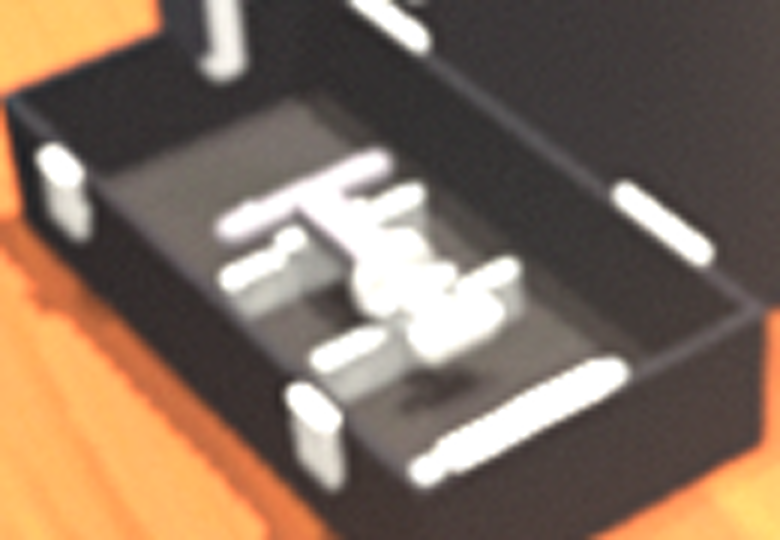

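Run:
```python
from h import *
t=cap("top");c=cap("side")
f=lambda x,y,z:onz(t,(145+x/5-.4,180+y/5-.4),z)[:2]
ha=f(250,198,38);hb=f(280,367,38);h=(ha+hb)/2;print("handle",ha,hb,h,np.linalg.norm(ha-hb))
hd=f(500,242,40);col=f(405,258,46);print("head",hd,"collar",col,np.linalg.norm(h-hd))
ax=h-hd;print("axis ang",np.degrees(np.arctan2(ax[1],ax[0])))
r=[f(287,180,33),f(318,380,33)];print("rib",r)
u=ax/np.linalg.norm(ax)
print("origin est from handle/head",h-66*u,hd+36.5*u, "rib along x_b",(f(300,275,33)-(h-66*u))@u, "collar", (col-(h-66*u))@u)
case=np.array([494,238.5]);yc=np.array([-.157,.9876]);xc=np.array([.9876,.157])
o=h-66*u;print("origin in case",(o-case)@xc,(o-case)@yc,"handle",(h-case)@xc,(h-case)@yc)
# arm fit
```

```text
handle [523.83041316 289.04283912] [450.54259075 276.47570092] [487.18650196 282.75927002] 74.35750047070673
head [503.3026434  180.34773032] collar [496.99109301 220.86034545] 103.67185480704916
axis ang 98.94309241627252
rib [array([531.54360856, 273.65361362]), array([444.47258956, 260.75670474])]
origin est from handle/head [497.4464258  217.56161697] [497.62859461 216.40400814] rib along x_b 51.22262163857425 collar 3.3294096115642273
origin in case 0.11636398772876586 -21.219835928015137 handle 0.21969472737804405 44.78017426378896
```

>>> step_arm(deltas=[{"delta_rot":[0,0,-0.1163],"slide":[0,0,0],"hand":0},{"delta_rot":[0,0,-0.1163],"slide":[0,0,0],"hand":0},{"delta_rot":[0,0,-0.1163],"slide":[0,0,0],"hand":0},{"delta_rot":[0,0,-0.1163],"slide":[0,0,0],"hand":0},{"delta_rot":[0,0,-0.1163],"slide":[0,0,0],"hand":0},{"delta_rot":[0,0,-0.1163],"slide":[0,0,0],"hand":0},{"delta_rot":[0,0,0],"slide":[0,0,0],"hand":0.3},{"delta_rot":[0,0,0],"slide":[0,0,0],"hand":0.3}])

```text
time: 12.95
tcp_pos: [399.8, 1.4, 270.5]
tcp_rot: [[0.103, -0.13, 0.986], [-0.635, 0.755, 0.166], [-0.766, -0.643, -0.005]]
wrist_force: [1.0, -0.9, 0.3]
finger_gap: 0.651
```

Run:
```python
from h import *
s=ctrl.sense();print(s["time"],s["tcp_pos"],s["tcp_rot"],s["joint_pos"])
c=cap("side")
for uv in [(189.7,194.2)]:
  for z in(85,90,95,100):print(onz(c,uv,z))
P=s["tcp_pos"];R=s["tcp_rot"];u=np.array([-.1554,.9878,0]);B=np.array([497.5,217,36])+32*u
xt=R[:,0];tgt=B+45*xt
d=R.T@(tgt-100*xt-P);print("to hover in tool",d,"grip target tcp",tgt)
```

```text
12.95 [399.77278105   1.3845216  270.48781538] [[ 0.10250196 -0.1302008   0.98617498]
 [-0.63469288  0.75480713  0.16562351]
 [-0.76593622 -0.64289497 -0.00526831]] [ 0.54091502  0.15587992 -0.11783515  1.59948172 -0.63958578  2.0442283 ]
[424.50498106 238.5020567   85.        ]
[422.65776487 232.00473493  90.        ]
[420.81054867 225.50741316  95.        ]
[418.96333247 219.01009139 100.        ]
to hover in tool [-22.80177426 325.28159036 133.65372578] grip target tcp [497.1397884  220.04842053   1.53286992]
```

```bash
cat > fk.py <<'E'
import numpy as np
from scipy.optimize import least_squares
from scipy.spatial.transform import Rotation as Ro
S=[([-1.26702231,.241412827,.00370825432,1.33520866,0,1.57075661],[149.342,-476.414,191.007]),
([.483803896,.285368904,-.201790074,1.08073113,0,1.89390392],[433.560,227.822,93.6]),
([.487378631,.278272643,-.216594875,1.07595335,0,1.89718116],[427.463,226.571,91.936]),
([.383754873,.708541577,.951949229*1,1.80482994,0,1.79369456],[651.976,263.215,273.084]),
([-.00856189,.01047209,-.05728702,1.50873395,-.00179719,1.40571181],[393.658,-3.987,271.162]),
([.54091502,.15587992,-.11783515,1.59948172,-.63958578,2.0442283],[399.773,1.385,270.488])]
def fk(q,p):
    r0,z0,A,B,C,D,H,W=p
    q1,q2,q3,q4,q5,q6=q
    b=q2-q3; e=b+q4
    # planar: x fwd, z up; lean angle t => link dir (sin t, cos t)
    v=lambda a,l,m: np.array([l*np.sin(a)+m*np.cos(a),0,l*np.cos(a)-m*np.sin(a)])
    o=np.array([r0,0,z0])+v(q2,A,B)+v(b,C,D)
    # pitch e: tool dir (cos e,0,-sin e)
    Rp=Ro.from_euler('y',e).as_matrix()
    R5=Ro.from_euler('z',-q5*sgn5).as_matrix()
    R=Rp@R5
    t=o+Rp@[W,0,0]+R@[H,0,0]
    Rz=Ro.from_euler('z',q1).as_matrix()
    return Rz@t,Rz@R
sgn5=1
if __name__=="__main__":
  for sgn5 in(1,-1):
    f=lambda p:np.concatenate([fk(q,p)[0]-x for q,x in S])
    r=least_squares(f,[0,150,250,0,0,250,200,50]);print(sgn5,r.x.round(1),r.fun.round(1),[fk(q,r.x)[1][:,0].round(3) for q,_ in S[-1:]])
E
python3 fk.py
```

```text
1 [ -66.3  198.5  512.    59.4    8.3  400.4 -290.3  672. ] [  1.4  -4.6  22.5   3.5   1.8  17.7   3.5   1.9  18.   -0.9  -0.3  -1.6
   2.7   0.1  38.2 -28.6  19.4 -94.8] [array([-0.512,  0.389, -0.766])]
-1 [ 1.000e-01  2.408e+02  4.933e+02 -0.000e+00  8.000e+00  3.913e+02
  3.429e+02  1.015e+02] [ 0. -0.  0.  0.  0.  0. -0. -0. -0. -0.  0. -0. -0.  0. -0. -0.  0.  0.] [array([ 0.103, -0.635, -0.766])]
```

```bash
cat > ik.py <<'E'
import numpy as np, fk
from scipy.optimize import least_squares
fk.sgn5=-1
f=lambda p:np.concatenate([fk.fk(q,p)[0]-x for q,x in fk.S])
P=least_squares(f,[0,240,493,0,8,391,343,101]).x
lo=np.array([-2.72,-1.05,-1.09,-1.99,-1.42,-3.14]);hi=np.array([2.72,1.87,1.28,2.15,1.44,3.14])
def q6off():
    pass
def ik(tcp,xt,q0):
    g=lambda q:np.concatenate([(fk.fk(list(q)+[0],P)[0]-tcp)/100,(fk.fk(list(q)+[0],P)[1][:,0]-xt)*3])
    r=least_squares(g,np.clip(q0,lo[:5]+1e-3,hi[:5]-1e-3),bounds=(lo[:5],hi[:5])); return r.x,np.abs(r.fun).max()
if __name__=="__main__":
    d=np.radians
    u=np.array([-.1554,.9878,0]);B=np.array([497.5,217,36])+32*u
    yv=np.array([.1564,.9877,0])
    for b in(30,40,45,50):
        xt=-np.sin(d(b))*u-np.cos(d(b))*np.array([0,0,1])
        for h in(0,150):print("pick",b,h,*ik(B+45*xt+[0,0,h],xt,[.54,.3,-.1,1.2,-.6]))
        g=90-b; xt=np.sin(d(g))*yv-np.cos(d(g))*np.array([0,0,1])
        for h in(0,60):print("place",g,h,*ik(np.array([511,-153.3,94+h])+45*xt,xt,[-.6,.5,-.1,1.2,.8]))
E
python3 ik.py
```

```text
pick 30 0 [ 0.70048367  0.71028446  0.08188442  1.23295255 -0.44193739] 3.3126105534297956e-05
pick 30 150 [ 0.70048367  0.57518481  0.2605657   1.54673347 -0.44193739] 3.3126131650074164e-05
place 60 0 [-0.71434772  0.87994169  0.20799228  1.64047929  0.82564182] 1.1788392371925305e-05
place 60 60 [-0.71434772  0.80923886  0.24228584  1.74547567  0.82564182] 1.1788031895276774e-05
pick 40 0 [ 0.75763401  0.81496098  0.18752678  1.38670448 -0.55850691] 4.8427757947111516e-05
pick 40 150 [ 0.75763401  0.67431315  0.34160982  1.68143535 -0.55850691] 4.8427730220623744e-05
place 50 0 [-0.67274304  0.75866927  0.12323512  1.46669508  0.72939756] 8.158531818125425e-06
place 50 60 [-0.67274304  0.69345813  0.17438829  1.58305939  0.72939756] 8.158530816593235e-06
pick 45 0 [ 0.78201234  0.8729577   0.24461238  1.4724051  -0.61018674] 5.4095896869332805e-05
pick 45 150 [ 0.78201234  0.72817436  0.38328689  1.75586295 -0.61018674] 5.409573683368141e-05
place 45 0 [-0.64725252  0.703347    0.08430371  1.39177959  0.67364128] 6.496513929810099e-06
place 45 60 [-0.64725252  0.64045627  0.14254781  1.5129144   0.67364128] 6.4965136813421864e-06
pick 50 0 [ 0.80362224  0.93438586  0.30440713  1.56411591 -0.65724988] 6.794161692447176e-05
pick 50 150 [ 0.80362224  0.78446687  0.42533315  1.83496092 -0.65724988] 6.794255006303818e-05
place 40 0 [-0.61862134  0.65189959  0.04792291  1.32445419  0.61324306] 5.815869584591127e-06
place 40 60 [-0.61862134  0.59106776  0.1124401   1.44980321  0.61324306] 5.815749833049111e-06
```

>>> step_arm(deltas=[{"delta_rot":[0,0,0],"slide":[-0.0019,0.0271,0.0111],"hand":0.3},{"delta_rot":[0,0,0],"slide":[-0.0019,0.0271,0.0111],"hand":0.3},{"delta_rot":[0,0,0],"slide":[-0.0019,0.0271,0.0111],"hand":0.3},{"delta_rot":[0,0,0],"slide":[-0.0019,0.0271,0.0111],"hand":0.3},{"delta_rot":[0,0,0],"slide":[-0.0019,0.0271,0.0111],"hand":0.3},{"delta_rot":[0,0,0],"slide":[-0.0019,0.0271,0.0111],"hand":0.3},{"delta_rot":[0,0,0],"slide":[-0.0019,0.0271,0.0111],"hand":0.3},{"delta_rot":[0,0,0],"slide":[-0.0019,0.0271,0.0111],"hand":0.3},{"delta_rot":[0,0,0],"slide":[-0.0019,0.0271,0.0111],"hand":0.3},{"delta_rot":[0,0,0],"slide":[-0.0019,0.0271,0.0111],"hand":0.3},{"delta_rot":[0,0,0],"slide":[-0.0019,0.0271,0.0111],"hand":0.3},{"delta_rot":[0,0,0],"slide":[-0.0019,0.0271,0.0111],"hand":0.3},{"delta_rot":[0,0,0],"slide":[0,0,0],"hand":0},{"delta_rot":[0,0,0],"slide":[0,0,0],"hand":0},{"delta_rot":[0,0,0],"slide":[0,0,0],"hand":0}])

```text
time: 14.25
tcp_pos: [489.8, 280.0, 81.9]
tcp_rot: [[0.102, -0.121, 0.987], [-0.633, 0.757, 0.159], [-0.767, -0.642, 0.001]]
wrist_force: [-0.6, -0.3, -0.0]
finger_gap: 0.501
```

```bash
cat > look.py <<'E'
import sys
from h import *
tag=sys.argv[1]
s=ctrl.sense();print(round(s["time"],2),s["tcp_pos"].round(1),s["tcp_rot"].round(3).tolist(),s["finger_gap"].round(3),s["wrist_force"].round(1),s["joint_pos"].round(3))
c=cap("side");t=cap("top")
def big(c,x0,y0,w,h,f,n):
    im=c["image"][y0:y0+h,x0:x0+w,::-1].astype(float); im=np.clip(im*1.5,0,255).astype(np.uint8)
    cv2.imwrite(f"pics/{n}.png",cv2.resize(im,None,fx=f,fy=f,interpolation=cv2.INTER_CUBIC))
a=[int(v) for v in sys.argv[2:]]
big(c,*a[:5],tag+"_s")
if len(a)>5: big(t,*a[5:10],tag+"_t")
E
python3 look.py q 140 80 170 150 4 130 170 180 130 4
python3 - <<'E'
from h import *
s=ctrl.sense();P=s["tcp_pos"];R=s["tcp_rot"];u=np.array([-.1554,.9878,0]);B=np.array([497.5,217,36])+32*u
print("B in tool from tcp",R.T@(B-P),"need x=-45+..")
E
```

```text
B in tool from tcp [55.40169854  5.38414836 -2.30765148] need x=-45+..Traceback (most recent call last):
  File "look.py", line 4, in <module>
    s=ctrl.sense();print(round(s["time"],2),s["tcp_pos"].round(1),s["tcp_rot"].round(3).tolist(),s["finger_gap"].round(3),s["wrist_force"].round(1),s["joint_pos"].round(3))
                                                                                                 ^^^^^^^^^^^^^^^^^^^^^
AttributeError: 'float' object has no attribute 'round'
```

>>> step_arm(deltas=[{"delta_rot":[0,0,0],"slide":[0.015,0.003,-0.001],"hand":0},{"delta_rot":[0,0,0],"slide":[0.015,0.0024,-0.0013],"hand":0},{"delta_rot":[0,0,0],"slide":[0.015,0,0],"hand":0},{"delta_rot":[0,0,0],"slide":[0.01,0,0],"hand":0},{"delta_rot":[0,0,0],"slide":[0,0,0],"hand":0},{"delta_rot":[0,0,0],"slide":[0,0,0],"hand":0}])

```text
time: 14.75
tcp_pos: [492.1, 248.7, 37.3]
tcp_rot: [[0.103, -0.12, 0.987], [-0.633, 0.758, 0.158], [-0.767, -0.641, 0.002]]
wrist_force: [0.1, 1.2, -0.5]
finger_gap: 0.503
```

```bash
sed -i 's/s\["finger_gap"\].round(3)/round(s["finger_gap"],3)/' look.py
python3 look.py q 140 80 170 150 4 130 170 180 130 4
python3 - <<'E'
from h import *
s=ctrl.sense();P=s["tcp_pos"];R=s["tcp_rot"];u=np.array([-.1554,.9878,0]);B=np.array([497.5,217,36])+32*u
print("B in tool from tcp",R.T@(B-P))
E
```

```text
14.75 [492.1 248.7  37.3] [[0.103, -0.12, 0.987], [-0.633, 0.758, 0.158], [-0.767, -0.641, 0.002]] 0.503 [ 0.1  1.2 -0.5] [ 0.795  0.806  0.276  1.501 -0.543  2.338]
B in tool from tcp [ 1.95997638 -0.27475897 -0.14421196]
```

View pics/q_s.png

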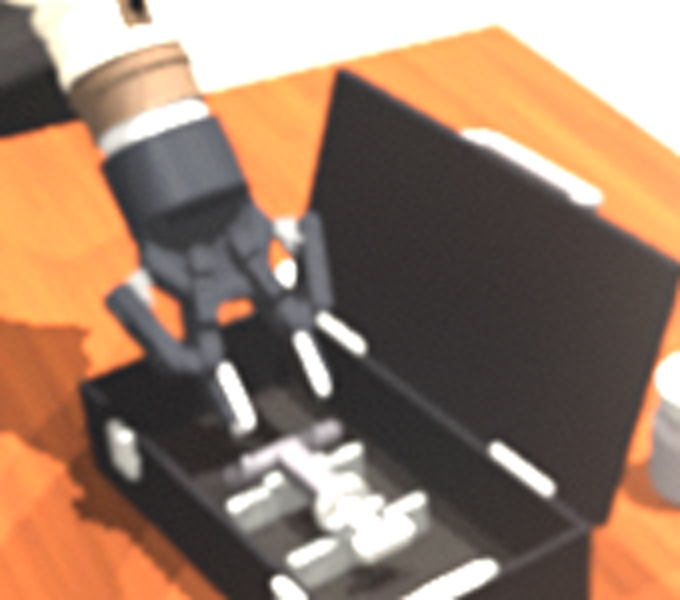

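View pics/q_t.png

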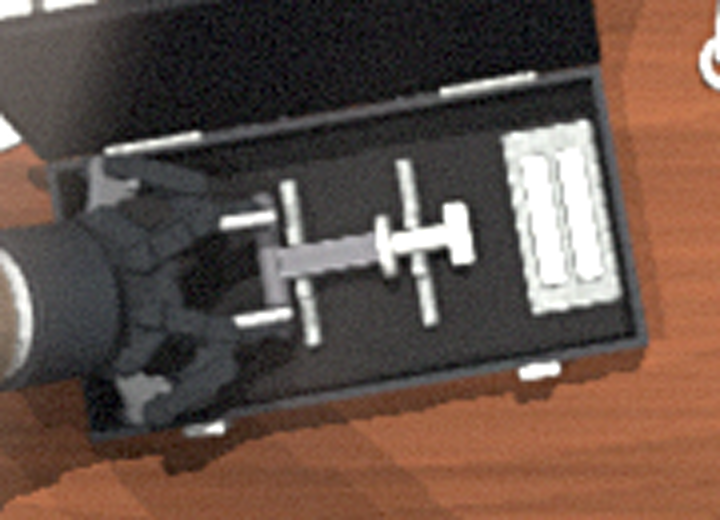

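Run:
```python
from h import *
s=ctrl.sense();P=s["tcp_pos"];R=s["tcp_rot"]
c=cap("side");t=cap("top")
for a,b in [((221.2,177.4),(197.7,223.7)),((200.6,186.8),(202.2,248.7))]:
    p,e=tri(c,a,t,b);print(p,e,R.T@(p-P))
```

```text
[514.52035963 275.70001892  74.85871374] 1.8758486293801784 [-42.70632822  -7.30338753  25.99214423]
[460.86507611 267.42940652  72.99969611] 0.7443251529906947 [-41.64367225  -5.89812573 -28.30006909]
```

>>> step_arm(deltas=[{"delta_rot":[0,0,0],"slide":[0.015,0,0],"hand":0},{"delta_rot":[0,0,0],"slide":[0.015,0,0],"hand":0},{"delta_rot":[0,0,0],"slide":[0.012,0,0],"hand":0},{"delta_rot":[0,0,0],"slide":[0.008,0,0],"hand":0},{"delta_rot":[0,0,0],"slide":[0,0,0],"hand":0},{"delta_rot":[0,0,0],"slide":[0,0,0],"hand":0}])

```text
time: 15.45
tcp_pos: [496.8, 218.2, -2.7]
tcp_rot: [[0.103, -0.123, 0.987], [-0.634, 0.756, 0.16], [-0.766, -0.643, -0.0]]
wrist_force: [0.4, 0.7, 0.8]
finger_gap: 0.496
```

```bash
python3 look.py r 170 120 130 110 6 150 190 130 90 6
python3 - <<'E'
from h import *
s=ctrl.sense();P=s["tcp_pos"];R=s["tcp_rot"];u=np.array([-.1554,.9878,0]);B=np.array([497.5,217,36])+32*u
print("B in tool from tcp",R.T@(B-P))
E
```

```text
15.45 [496.8 218.2  -2.7] [[0.103, -0.123, 0.987], [-0.634, 0.756, 0.16], [-0.766, -0.643, -0.0]] 0.496 [0.4 0.7 0.8] [ 0.757  0.815  0.176  1.371 -0.561  2.295]
B in tool from tcp [-48.59711205  -1.51906302   0.20089784]
```

View pics/r_s.png

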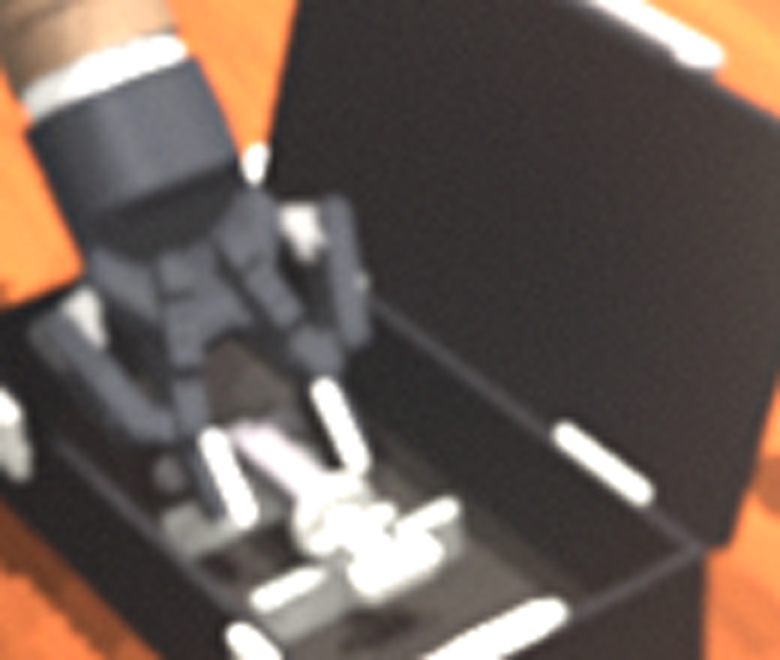

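View pics/r_t.png

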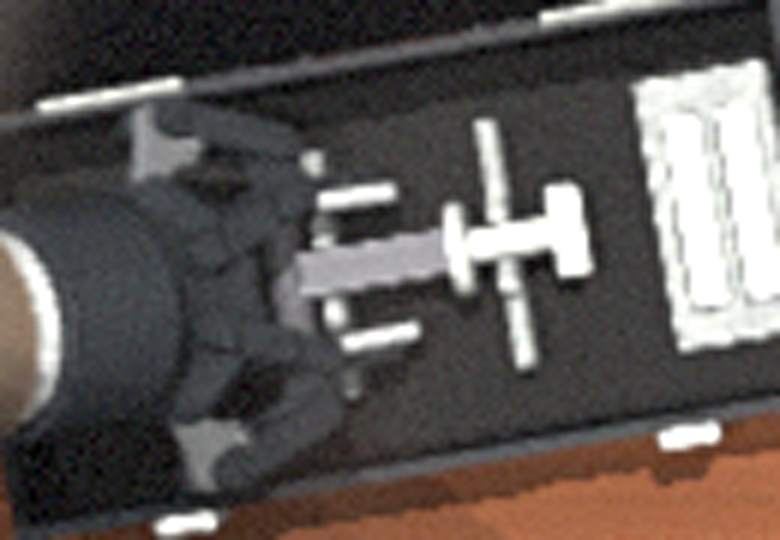

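>>> step_arm(deltas=[{"delta_rot":[0,0,0],"slide":[0.001,-0.001,0.0015],"hand":-0.4},{"delta_rot":[0,0,0],"slide":[0,0,0],"hand":-1},{"delta_rot":[0,0,0],"slide":[0,0,0],"hand":-1},{"delta_rot":[0,0,0],"slide":[0,0,0],"hand":-1},{"delta_rot":[0,0,0],"slide":[0,0,0],"hand":-1},{"delta_rot":[0,0,0],"slide":[0,0,0],"hand":-1}], newtons=80)

```text
time: 16.05
tcp_pos: [498.9, 217.4, -2.4]
tcp_rot: [[0.104, -0.122, 0.987], [-0.634, 0.757, 0.161], [-0.767, -0.642, 0.001]]
wrist_force: [-0.2, 1.6, 5.1]
finger_gap: 0.172
```

```bash
python3 look.py s 170 120 130 110 6 150 190 130 90 6
```

```text
16.05 [498.9 217.4  -2.4] [[0.104, -0.122, 0.987], [-0.634, 0.757, 0.161], [-0.767, -0.642, 0.001]] 0.172 [-0.2  1.6  5.1] [ 0.754  0.815  0.177  1.369 -0.563  2.291]
```

View pics/s_s.png

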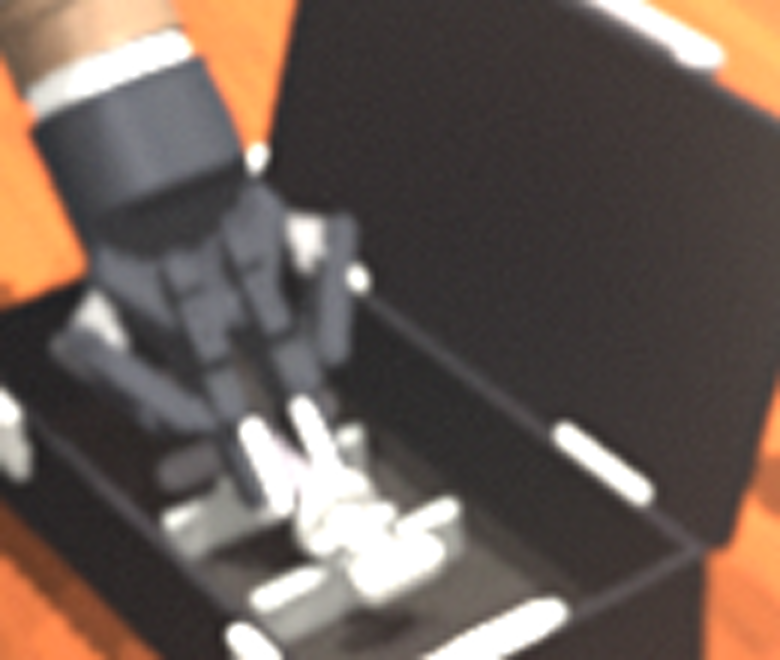

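View pics/s_t.png

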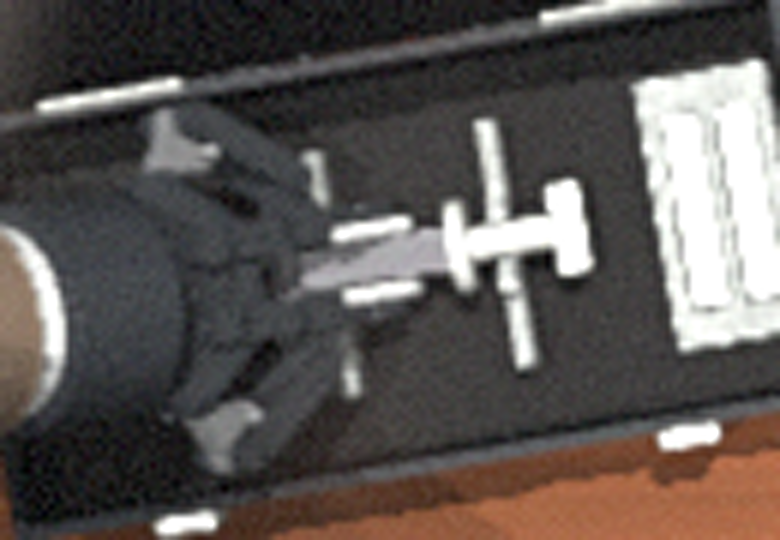

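>>> step_arm(deltas=[{"delta_rot":[0,0,0],"slide":[-0.0038,-0.0032,0],"hand":-1},{"delta_rot":[0,0,0],"slide":[-0.0077,-0.0064,0],"hand":-1},{"delta_rot":[0,0,0],"slide":[-0.0153,-0.0128,0],"hand":-1},{"delta_rot":[0,0,0],"slide":[-0.0153,-0.0128,0],"hand":-1},{"delta_rot":[0,0,0],"slide":[-0.0153,-0.0128,0],"hand":-1},{"delta_rot":[0,0,0],"slide":[-0.0153,-0.0128,0],"hand":-1},{"delta_rot":[0,0,0],"slide":[-0.0153,-0.0128,0],"hand":-1},{"delta_rot":[0,0,0],"slide":[-0.0153,-0.0128,0],"hand":-1},{"delta_rot":[0,0,0],"slide":[-0.0153,-0.0128,0],"hand":-1},{"delta_rot":[0,0,0],"slide":[-0.0077,-0.0064,0],"hand":-1},{"delta_rot":[0,0,0],"slide":[0,0,0],"hand":-1}])

```text
time: 17.07
tcp_pos: [499.2, 217.7, 163.8]
tcp_rot: [[0.105, -0.121, 0.987], [-0.632, 0.758, 0.16], [-0.768, -0.641, 0.003]]
wrist_force: [1.0, 0.0, -2.8]
finger_gap: 0.17
```

```bash
python3 look.py v 140 30 190 150 4 130 170 180 130 4
```

```text
17.07 [499.2 217.7 163.8] [[0.105, -0.121, 0.987], [-0.632, 0.758, 0.16], [-0.768, -0.641, 0.003]] 0.17 [ 1.   0.  -2.8] [ 0.753  0.66   0.351  1.696 -0.562  2.292]
```

View pics/v_s.png

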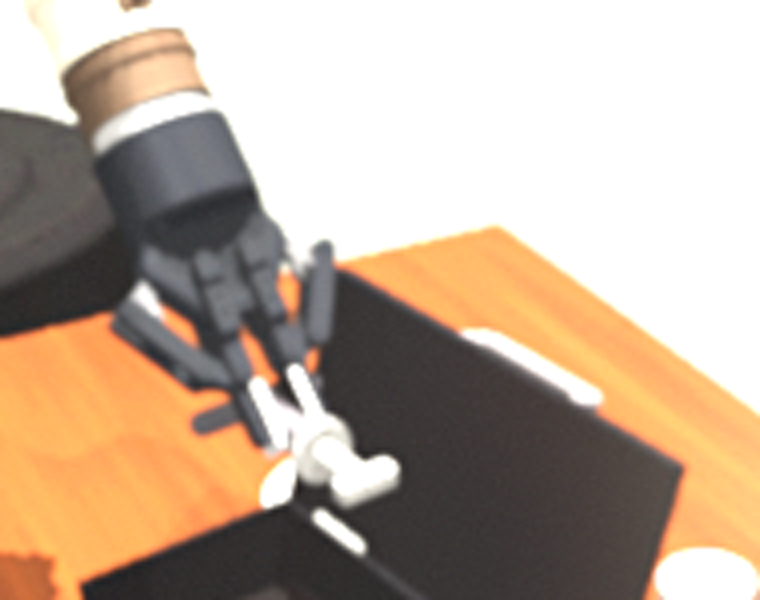

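View pics/v_t.png

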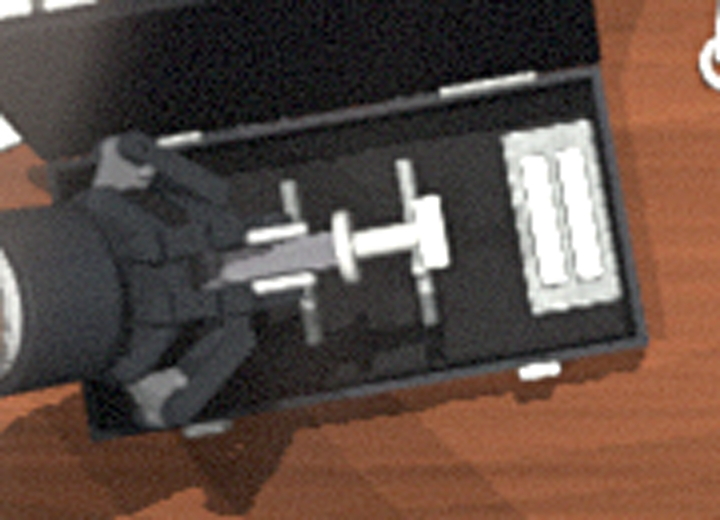

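```bash
cat > plan.py <<'E'
from h import *
from ik import ik,lo,hi
import json,sys
from scipy.spatial.transform import Rotation as Ro, Slerp
def plan(P0,R0,P1,R1,n,hand,q0=None,out=True):
    # smooth ease
    s=np.linspace(0,1,n+1); s=s*s*(3-2*s)*.6+s*.4
    sl=Slerp([0,1],Ro.from_matrix([R0,R1])); rows=[]
    Rs=[sl(a).as_matrix() for a in s]; Ps=[P0+a*(P1-P0) for a in s]
    if q0 is None: q0=ctrl.sense()["joint_pos"][:5]
    q=np.array(q0); mx=0
    for i in range(n):
        t=Rs[i].T@(Ps[i+1]-Ps[i])/1000; w=Ro.from_matrix(Rs[i].T@Rs[i+1]).as_rotvec()
        rows.append({"delta_rot":[round(float(v),4) for v in w],"slide":[round(float(v),4) for v in t],"hand":hand})
        qn,e=ik(Ps[i+1],Rs[i+1][:,0],q); mx=max(mx,np.abs((qn-q)*12).max()); q=qn
        if e>1e-2: print("IK fail",i,e)
    print("max joint speed",mx,"last q",q.round(2))
    if out: print(json.dumps(rows))
E
python3 - <<'E'
from plan import *
s=ctrl.sense();P=s["tcp_pos"];R=s["tcp_rot"]
t=cap("top");c=cap("side")
f=lambda a,b:tri(c,(140+a[0]/4,30+a[1]/4),t,(130+b[0]/4,170+b[1]/4))
col,e1=f((323,452),(343,245));hd,e2=f((367,482),(432,232));print(col,e1,hd,e2)
ax=(col-hd)/np.linalg.norm(col-hd);print(ax,R.T@ax,np.linalg.norm(col-hd),"origin tool",R.T@(col-3*ax-P))
zt=np.array([.9877,-.1564,0]);yv=np.array([.1564,.9877,0]);Z=np.array([0,0,1])
xt=-.642*Z+.767*yv;yt=np.cross(zt,xt);R1=np.stack([xt,yt,zt],1)
slot=np.array([511,-153.3,62]);P1=slot-R1@[-29.3,-24.8,0];print("seat tcp",P1)
np.savez("tgt.npz",R1=R1,P1=P1)
plan(P,R,P1+[0,0,80],R1,19,-1)
E
```

```text
[499.24715137 221.06125359 199.50149111] 2.2546686055429634 [504.64547759 179.61565771 201.85440186] 2.162207735974303
[-0.12895571  0.99005618 -0.05620655] [-0.59771369  0.80111266  0.030933  ] 41.861862512801885 origin tool [-30.18543862 -24.31667021   1.6267537 ]
seat tcp [ 517.00493108 -115.37755481   62.21123301]
max joint speed 1.4576656171667306 last q [-0.67  0.67  0.19  1.61  0.73]
[{"delta_rot": [0.0091, -0.0008, 0.0403], "slide": [0.0059, -0.0063, -0.0009], "hand": -1}, {"delta_rot": [0.0122, -0.0011, 0.0542], "slide": [0.0076, -0.0087, -0.0011], "hand": -1}, {"delta_rot": [0.015, -0.0014, 0.0664], "slide": [0.0087, -0.0112, -0.0013], "hand": -1}, {"delta_rot": [0.0174, -0.0016, 0.077], "slide": [0.0092, -0.0137, -0.0013], "hand": -1}, {"delta_rot": [0.0194, -0.0018, 0.086], "slide": [0.009, -0.016, -0.0012], "hand": -1}, {"delta_rot": [0.0211, -0.0019, 0.0934], "slide": [0.0083, -0.0182, -0.0009], "hand": -1}, {"delta_rot": [0.0223, -0.002, 0.0991], "slide": [0.0069, -0.0201, -0.0006], "hand": -1}, {"delta_rot": [0.0233, -0.0021, 0.1032], "slide": [0.0051, -0.0215, -0.000
[... 309 characters left out ...]
 -0.0021, 0.1032], "slide": [-0.0041, -0.0216, 0.0019], "hand": -1}, {"delta_rot": [0.0223, -0.002, 0.0991], "slide": [-0.0061, -0.0202, 0.0023], "hand": -1}, {"delta_rot": [0.0211, -0.0019, 0.0934], "slide": [-0.0076, -0.0183, 0.0026], "hand": -1}, {"delta_rot": [0.0194, -0.0018, 0.086], "slide": [-0.0085, -0.0161, 0.0028], "hand": -1}, {"delta_rot": [0.0174, -0.0016, 0.077], "slide": [-0.0088, -0.0137, 0.0028], "hand": -1}, {"delta_rot": [0.015, -0.0014, 0.0664], "slide": [-0.0085, -0.0111, 0.0026], "hand": -1}, {"delta_rot": [0.0122, -0.0011, 0.0542], "slide": [-0.0075, -0.0086, 0.0023], "hand": -1}, {"delta_rot": [0.0091, -0.0008, 0.0403], "slide": [-0.0059, -0.006, 0.0018], "hand": -1}]
```

>>> step_arm(deltas=[{"delta_rot":[0.009,-0.001,0.04],"slide":[0.006,-0.006,-0.001],"hand":-1},{"delta_rot":[0.012,-0.001,0.054],"slide":[0.0075,-0.0085,-0.001],"hand":-1},{"delta_rot":[0.015,-0.001,0.066],"slide":[0.0085,-0.011,-0.0015],"hand":-1},{"delta_rot":[0.017,-0.002,0.077],"slide":[0.009,-0.0135,-0.0015],"hand":-1},{"delta_rot":[0.019,-0.002,0.086],"slide":[0.009,-0.016,-0.001],"hand":-1},{"delta_rot":[0.021,-0.002,0.093],"slide":[0.0085,-0.018,-0.001],"hand":-1},{"delta_rot":[0.022,-0.002,0.099],"slide":[0.007,-0.02,-0.0005],"hand":-1},{"delta_rot":[0.023,-0.002,0.103],"slide":[0.005,-0.0215,0],"hand":-1},{"delta_rot":[0.024,-0.002,0.106],"slide":[0.003,-0.0225,0.0005],"hand":-1},{"delta_rot":[0.024,-0.002,0.107],"slide":[0.0005,-0.023,0.001],"hand":-1},{"delta_rot":[0.024,-0.002,0.106],"slide":[-0.002,-0.0225,0.0015],"hand":-1},{"delta_rot":[0.023,-0.002,0.103],"slide":[-0.004,-0.0215,0.002],"hand":-1},{"delta_rot":[0.022,-0.002,0.099],"slide":[-0.006,-0.02,0.0025],"hand":-1},{"delta_rot":[0.021,-0.002,0.093],"slide":[-0.0075,-0.0185,0.0025],"hand":-1},{"delta_rot":[0.019,-0.002,0.086],"slide":[-0.0085,-0.016,0.003],"hand":-1},{"delta_rot":[0.017,-0.002,0.077],"slide":[-0.009,-0.0135,0.003],"hand":-1},{"delta_rot":[0.015,-0.001,0.066],"slide":[-0.0085,-0.011,0.0025],"hand":-1},{"delta_rot":[0.012,-0.001,0.054],"slide":[-0.0075,-0.0085,0.0025],"hand":-1},{"delta_rot":[0.009,-0.001,0.04],"slide":[-0.006,-0.006,0.002],"hand":-1},{"delta_rot":[0,0,0],"slide":[0,0,0],"hand":-1}])

```text
time: 18.93
tcp_pos: [517.0, -116.9, 138.7]
tcp_rot: [[0.116, 0.106, 0.988], [0.758, 0.633, -0.156], [-0.642, 0.767, -0.007]]
wrist_force: [0.0, -0.5, -4.3]
finger_gap: 0.168
```

>>> step_arm(deltas=[{"delta_rot":[0,0,0],"slide":[0,0,0],"hand":-1},{"delta_rot":[0,0,0],"slide":[0,0,0],"hand":-1}])

```text
time: 19.1
tcp_pos: [518.4, -113.8, 142.6]
tcp_rot: [[0.117, 0.098, 0.988], [0.756, 0.636, -0.153], [-0.644, 0.765, -0.0]]
wrist_force: [-0.9, -0.0, -3.1]
finger_gap: 0.165
```

```bash
python3 look.py w 260 190 180 150 4 330 110 140 150 4
python3 - <<'E'
from h import *
from scipy.spatial.transform import Rotation as Ro
s=ctrl.sense();P=s["tcp_pos"];R=s["tcp_rot"];g=np.load("tgt.npz")
print("dpos tool",R.T@(g["P1"]-P),"rotvec",Ro.from_matrix(R.T@g["R1"]).as_rotvec())
E
```

```text
19.1 [ 518.4 -113.8  142.6] [[0.117, 0.098, 0.988], [0.756, 0.636, -0.153], [-0.644, 0.765, -0.0]] 0.165 [-0.9 -0.  -3.1] [-0.662  0.673  0.188  1.611  0.732  0.857]
dpos tool [ 50.77266665 -63.93344215  -1.6580078 ] rotvec [ 0.00469899 -0.00259515  0.00339909]
```

View pics/w_s.png

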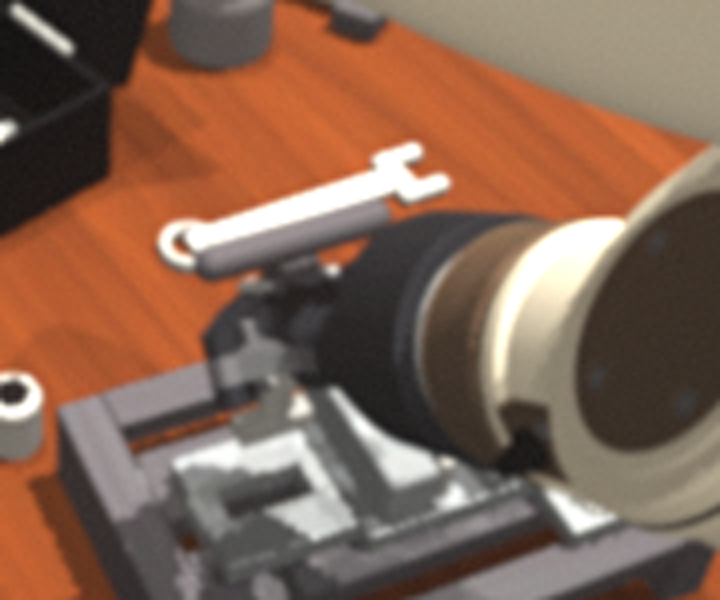

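View pics/w_t.png

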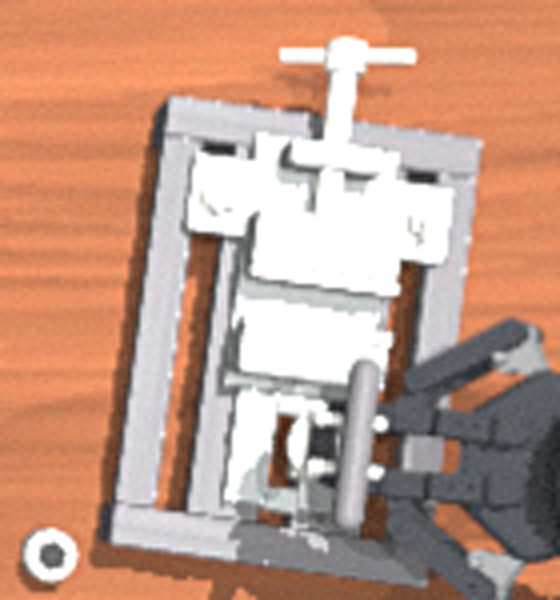

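Run:
```python
from h import *
t=cap("top");c=cap("side")
a=onz(t,(330+367/4-.4,110+367/4-.4),208.4);b=onz(t,(330+345/4-.4,110+520/4-.4),208.4);print(a,b,(a+b)/2,np.linalg.norm(a-b),np.degrees(np.arctan2(*(a-b)[1::-1])))
s=ctrl.sense();P=s["tcp_pos"];R=s["tcp_rot"]
o=P+R@[-29.3,-24.8,0];print("origin pred",o)
ca=onz(t,(330+300/4,110+445/4),o[2]+6);print("collar top",ca)
u=R@np.array([-.642,.767,0]);print("axis",u,"handle pred",o+66*u)
# side: handle ends crop4 off (260,190): (207,263),(385,210)
ha=(260+205/4,190+262/4);hb=(260+388/4,190+210/4)
for uvs,uvt in((ha,(330+345/4-.4,110+522/4-.4)),(hb,(330+367/4-.4,110+365/4-.4))):print(tri(c,uvs,t,uvt))
print("proj slot",proj(t,[511,-153.3,62]),proj(t,o),proj(t,o+66*u))
```

```text
[ 547.47154288 -155.76927855  208.4       ] [ 478.04435694 -143.8295302   208.4       ] [ 512.75794991 -149.79940438  208.4       ] 70.44637491882932 -9.757996478862408
origin pred [ 513.23047556 -151.2261524   144.13985716]
collar top [ 512.09542065 -138.90039302  150.13985716]
axis [-0.00217323  0.00391526  1.00021645] handle pred [ 513.08704235 -150.96774536  210.15414289]
(array([ 477.44201222, -144.54834236,  206.40776638]), np.float64(0.8510677960126259))
(array([ 549.75032796, -157.05196211,  207.3664481 ]), np.float64(3.2162266868279694))
proj slot [[401.86572702 222.13378178]] [[410.58038338 220.60731667]] [[419.50645485 220.23813365]]
```

>>> step_arm(deltas=[{"delta_rot":[0.002,-0.001,0.001],"slide":[0.0054,-0.0072,-0.0005],"hand":-1},{"delta_rot":[0.002,-0.001,0.001],"slide":[0.0054,-0.0072,-0.0005],"hand":-1},{"delta_rot":[0,0,0.001],"slide":[0.0054,-0.0072,-0.0005],"hand":-1},{"delta_rot":[0,0,0],"slide":[0.0054,-0.0072,-0.0004],"hand":-1},{"delta_rot":[0,0,0],"slide":[0,0,0],"hand":-1},{"delta_rot":[0,0,0],"slide":[0,0,0],"hand":-1},{"delta_rot":[0,0,0],"slide":[0,0,0],"hand":-1}])

```text
time: 19.88
tcp_pos: [516.8, -115.9, 107.4]
tcp_rot: [[0.121, 0.102, 0.987], [0.758, 0.633, -0.158], [-0.641, 0.768, -0.001]]
wrist_force: [0.4, -0.1, -3.0]
finger_gap: 0.166
```

```bash
python3 look.py x 280 210 130 130 4 360 160 80 80 7
python3 - <<'E'
from h import *
from scipy.spatial.transform import Rotation as Ro
s=ctrl.sense();P=s["tcp_pos"];R=s["tcp_rot"];g=np.load("tgt.npz")
print("dpos tool",R.T@(g["P1"]-P),"rotvec",Ro.from_matrix(R.T@g["R1"]).as_rotvec())
print("origin",P+R@[-29.3,-24.8,0])
E
```

```text
19.88 [ 516.8 -115.9  107.4] [[0.121, 0.102, 0.987], [0.758, 0.633, -0.158], [-0.641, 0.768, -0.001]] 0.166 [ 0.4 -0.1 -3. ] [-0.669  0.709  0.151  1.543  0.733  0.853]
dpos tool [ 29.77434417 -34.46099511  -0.18052432] rotvec [-0.00054435  0.00108805 -0.00048676]
origin [ 511.00641762 -154.03631115  107.51756755]
```

View pics/x_s.png

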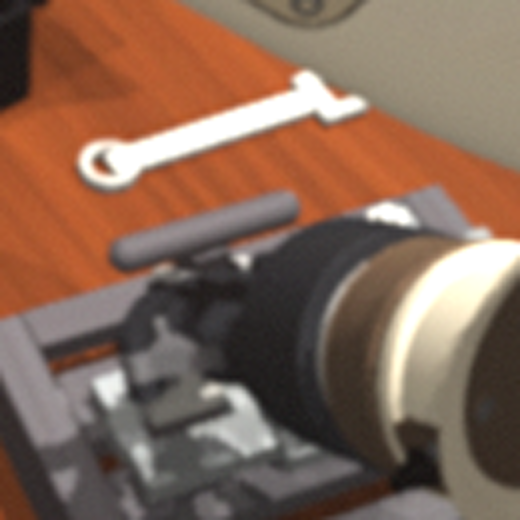

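View pics/x_t.png

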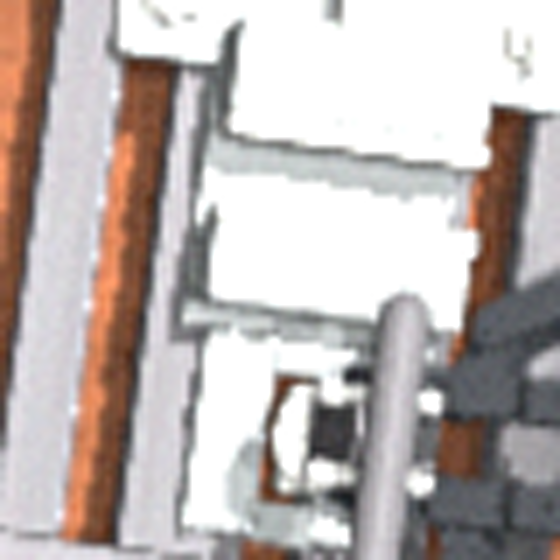

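>>> step_arm(deltas=[{"delta_rot":[0,0,0],"slide":[0.0037,-0.0034,0],"hand":-1},{"delta_rot":[0,0,0],"slide":[0.0032,-0.0038,0],"hand":-1},{"delta_rot":[0,0,0],"slide":[0.0032,-0.0038,0],"hand":-1},{"delta_rot":[0,0,0],"slide":[0.0032,-0.0038,0],"hand":-1},{"delta_rot":[0,0,0],"slide":[0,0,0],"hand":-1}])

```text
time: 20.4
tcp_pos: [516.2, -114.8, 86.2]
tcp_rot: [[0.119, 0.103, 0.988], [0.758, 0.633, -0.157], [-0.641, 0.768, -0.002]]
wrist_force: [-0.5, 0.1, -3.4]
finger_gap: 0.173
```

```bash
python3 look.py y 280 210 130 130 4 360 160 80 80 7
python3 - <<'E'
from h import *
s=ctrl.sense();P=s["tcp_pos"];R=s["tcp_rot"]
print("origin",P+R@[-29.3,-24.8,0],s["wrist_force"],s["moment"])
E
```

```text
20.4 [ 516.2 -114.8   86.2] [[0.119, 0.103, 0.988], [0.758, 0.633, -0.157], [-0.641, 0.768, -0.002]] 0.173 [-0.5  0.1 -3.4] [-0.668  0.731  0.13   1.501  0.733  0.854]
origin [ 510.64275595 -152.88878677   86.94729617] [-0.39646662 -0.33508864 -2.73692575] [-1.22238486  0.21450886 -0.03782497]
```

View pics/y_t.png

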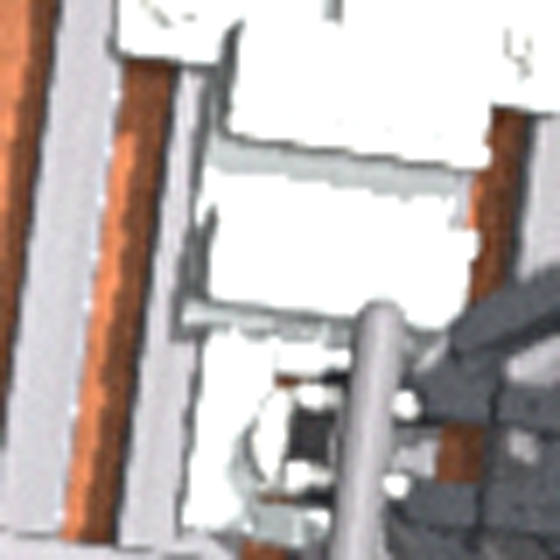

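>>> step_arm(deltas=[{"delta_rot":[0,0,0],"slide":[0.0032,-0.0038,0],"hand":-1},{"delta_rot":[0,0,0],"slide":[0.0032,-0.0038,0],"hand":-1},{"delta_rot":[0,0,0],"slide":[0.0032,-0.0038,0],"hand":-1},{"delta_rot":[0,0,0],"slide":[0.0032,-0.0038,0],"hand":-1},{"delta_rot":[0,0,0],"slide":[0.0013,-0.0015,0],"hand":-1},{"delta_rot":[0,0,0],"slide":[0,0,0],"hand":-1},{"delta_rot":[0,0,0],"slide":[0,0,0],"hand":-1}])

```text
time: 21.08
tcp_pos: [516.8, -115.0, 65.6]
tcp_rot: [[0.12, 0.102, 0.988], [0.758, 0.633, -0.158], [-0.641, 0.767, -0.001]]
wrist_force: [0.6, -0.2, -3.4]
finger_gap: 0.171
```

```bash
python3 look.py z 280 210 130 130 4 360 160 80 80 7
python3 - <<'E'
from h import *
s=ctrl.sense();P=s["tcp_pos"];R=s["tcp_rot"]
print("origin",P+R@[-29.3,-24.8,0],s["wrist_force"],s["moment"])
E
```

```text
21.08 [ 516.8 -115.    65.6] [[0.12, 0.102, 0.988], [0.758, 0.633, -0.158], [-0.641, 0.767, -0.001]] 0.171 [ 0.6 -0.2 -3.4] [-0.668  0.755  0.115  1.46   0.734  0.854]
origin [ 511.01046044 -153.06649311   65.63495614] [ 0.47543377  0.4368519  -1.99162576] [-1.19586719e+00  1.65780631e-01 -4.33176219e-04]
```

View pics/z_t.png

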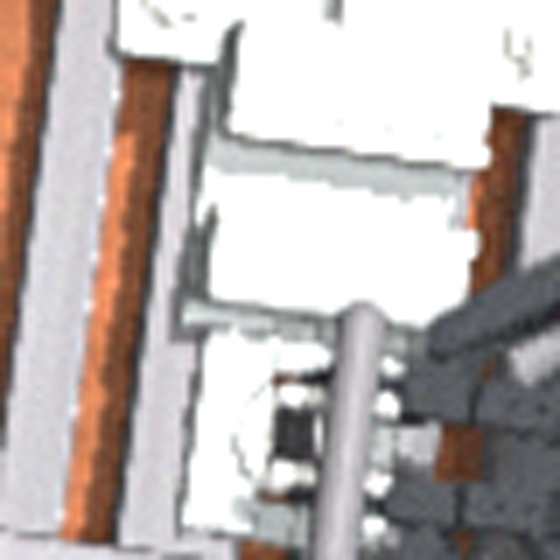

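>>> step_arm(deltas=[{"delta_rot":[0,0,0],"slide":[0.0007,-0.0008,0],"hand":-1},{"delta_rot":[0,0,0],"slide":[0.0007,-0.0008,0],"hand":-1},{"delta_rot":[0,0,0],"slide":[0.0006,-0.0007,0],"hand":-1},{"delta_rot":[0,0,0],"slide":[0,0,0],"hand":-1}])

```text
time: 21.52
tcp_pos: [517.2, -115.1, 63.5]
tcp_rot: [[0.122, 0.101, 0.987], [0.758, 0.633, -0.158], [-0.641, 0.768, 0.0]]
wrist_force: [-1.4, 0.2, 2.1]
finger_gap: 0.168
```

>>> step_arm(deltas=[{"delta_rot":[0,0,0],"slide":[0.0006,-0.0007,0],"hand":-1},{"delta_rot":[0,0,0],"slide":[0,0,0],"hand":-1}])

```text
time: 21.68
tcp_pos: [517.2, -115.1, 63.5]
tcp_rot: [[0.122, 0.101, 0.987], [0.758, 0.632, -0.159], [-0.64, 0.768, 0.0]]
wrist_force: [-3.6, -1.5, 6.6]
finger_gap: 0.165
```

>>> step_arm(deltas=[{"delta_rot":[0,0,0],"slide":[-0.0004,0.0005,0],"hand":-0.55},{"delta_rot":[0,0,0],"slide":[0,0,0],"hand":-0.4},{"delta_rot":[0,0,0],"slide":[0,0,0],"hand":-0.4},{"delta_rot":[0,0,0],"slide":[0,0,0],"hand":-0.4},{"delta_rot":[0,0,0],"slide":[0,0,0],"hand":-0.4}])

```text
time: 22.1
tcp_pos: [516.9, -114.9, 62.2]
tcp_rot: [[0.12, 0.101, 0.988], [0.758, 0.633, -0.157], [-0.641, 0.767, -0.0]]
wrist_force: [0.1, 0.3, -0.3]
finger_gap: 0.298
```

```bash
python3 look.py aa 280 210 130 130 4 360 160 80 80 7
```

```text
22.1 [ 516.9 -114.9   62.2] [[0.12, 0.101, 0.988], [0.758, 0.633, -0.157], [-0.641, 0.767, -0.0]] 0.298 [ 0.1  0.3 -0.3] [-0.667  0.759  0.113  1.454  0.734  0.854]
```

View pics/aa_t.png

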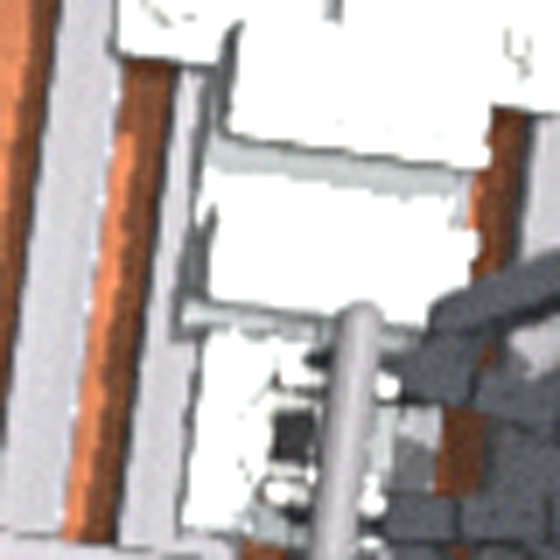

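View pics/aa_s.png

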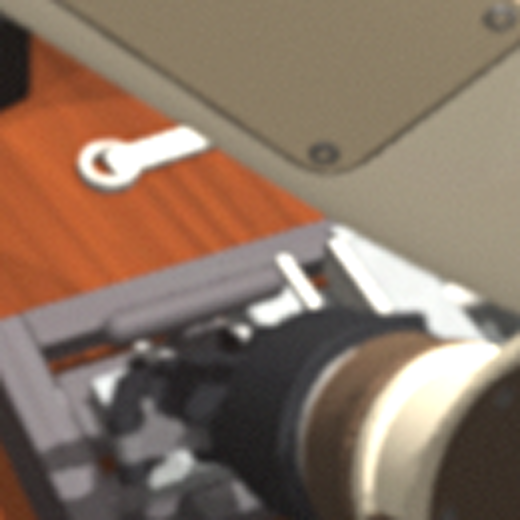

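>>> step_arm(deltas=[{"delta_rot":[0,0,0],"slide":[-0.005,0,0],"hand":-0.4},{"delta_rot":[0,0,0],"slide":[-0.01,0,0],"hand":-0.4},{"delta_rot":[0,0,0],"slide":[-0.015,0,0],"hand":-0.4},{"delta_rot":[0,0,0],"slide":[-0.02,0,0],"hand":-0.4},{"delta_rot":[0,0,0],"slide":[-0.025,0,0],"hand":-0.4},{"delta_rot":[0,0,0],"slide":[-0.03,0,0],"hand":-0.4},{"delta_rot":[0,0,0],"slide":[-0.03,0,0],"hand":-0.4},{"delta_rot":[0,0,0],"slide":[-0.02,0,0],"hand":-0.4},{"delta_rot":[0,0,0],"slide":[0,0,0],"hand":-0.4}])

```text
time: 22.95
tcp_pos: [498.7, -236.5, 164.2]
tcp_rot: [[0.126, 0.101, 0.987], [0.754, 0.636, -0.161], [-0.644, 0.765, 0.004]]
wrist_force: [-0.5, 0.8, -0.4]
finger_gap: 0.3
```

```bash
python3 look.py ab 270 230 170 130 4 350 110 110 140 4
```

```text
22.95 [ 498.7 -236.5  164.2] [[0.126, 0.101, 0.987], [0.754, 0.636, -0.161], [-0.644, 0.765, 0.004]] 0.3 [-0.5  0.8 -0.4] [-0.827  0.812  0.498  1.887  0.648  0.685]
```

View pics/ab_s.png

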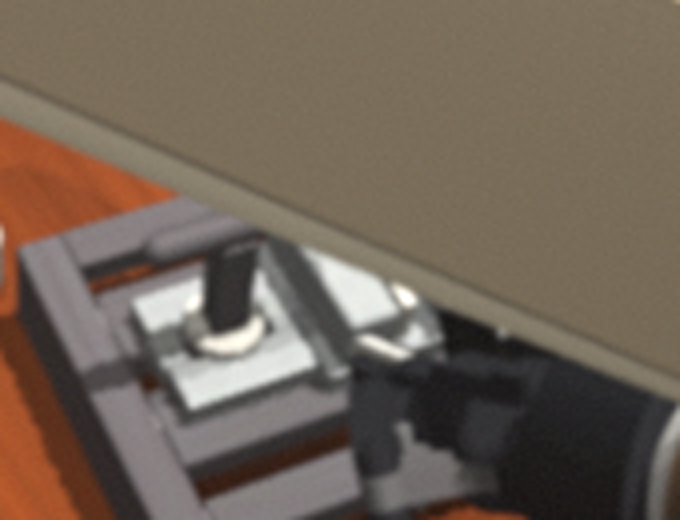

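View pics/ab_t.png

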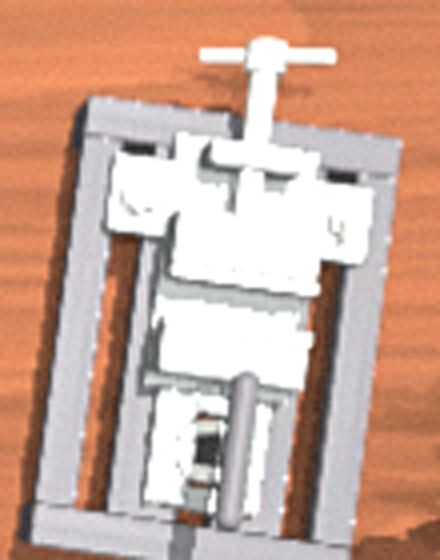

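Run:
```python
from plan import *
t=cap("top")
f=lambda x,y:onz(t,(350+x/4-.4,110+y/4-.4),128)
a=f(247,378);b=f(230,525);print(a,b,(a+b)/2,np.linalg.norm(a-b),np.degrees(np.arctan2(*(a-b)[1::-1])))
s=ctrl.sense();P=s["tcp_pos"];R=s["tcp_rot"]
yv=np.array([.1564,.9877,0]);x=np.array([0,0,-1.]);R1=np.stack([x,np.cross(yv,x),yv],1)
H=(a+b)/2
print(Ro.from_matrix(R.T@R1).as_rotvec())
plan(P,R,np.array([511,-152.5,160.]),R1,20,-0.2)
```

```text
[ 546.03071205 -157.67363748  128.        ] [ 473.5283898  -147.32839898  128.        ] [ 509.77955093 -152.50101823  128.        ] 73.23667586344914 -8.120625795483855
[-1.46210403  0.6830992  -0.6836408 ]
max joint speed 0.6066354050665677 last q [-0.29  0.32  0.03  1.28  0.  ]
[{"delta_rot": [-0.0356, 0.0166, -0.0166], "slide": [0.0015, 0.0012, 0.0], "hand": -0.2}, {"delta_rot": [-0.0474, 0.0222, -0.0222], "slide": [0.002, 0.0017, 0.0001], "hand": -0.2}, {"delta_rot": [-0.058, 0.0271, -0.0271], "slide": [0.0024, 0.0021, 0.0003], "hand": -0.2}, {"delta_rot": [-0.0672, 0.0314, -0.0314], "slide": [0.0027, 0.0025, 0.0005], "hand": -0.2}, {"delta_rot": [-0.0751, 0.0351, -0.0351], "slide": [0.0029, 0.0028, 0.0009], "hand": -0.2}, {"delta_rot": [-0.0817, 0.0382, -0.0382], "slide": [0.003, 0.0031, 0.0013], "hand": -0.2}, {"delta_rot": [-0.0869, 0.0406, -0.0406], "slide": [0.003, 0.0033, 0.0018], "hand": -0.2}, {"delta_rot": [-0.0909, 0.0425, -0.0425], "slide": [0.0029, 0.0034, 0.0023], "hand": -0.2}, {"delta_rot": [-0.0935, 0.0437, -0.0437], "slide": [0.0028, 0.0034, 0.0028], "hand": -0.2
[... 311 characters left out ...]
0.0425], "slide": [0.0016, 0.0023, 0.0041], "hand": -0.2}, {"delta_rot": [-0.0869, 0.0406, -0.0406], "slide": [0.0012, 0.0019, 0.0042], "hand": -0.2}, {"delta_rot": [-0.0817, 0.0382, -0.0382], "slide": [0.0009, 0.0015, 0.0041], "hand": -0.2}, {"delta_rot": [-0.0751, 0.0351, -0.0351], "slide": [0.0007, 0.0011, 0.0039], "hand": -0.2}, {"delta_rot": [-0.0672, 0.0314, -0.0314], "slide": [0.0004, 0.0007, 0.0036], "hand": -0.2}, {"delta_rot": [-0.058, 0.0271, -0.0271], "slide": [0.0003, 0.0004, 0.0032], "hand": -0.2}, {"delta_rot": [-0.0474, 0.0222, -0.0222], "slide": [0.0001, 0.0002, 0.0026], "hand": -0.2}, {"delta_rot": [-0.0356, 0.0166, -0.0166], "slide": [0.0001, 0.0001, 0.002], "hand": -0.2}]
```

>>> step_arm(deltas=[{"delta_rot":[-0.0914,0.0427,-0.0427],"slide":[0,0,0],"hand":-0.2},{"delta_rot":[-0.0914,0.0427,-0.0427],"slide":[0,0,0],"hand":-0.2},{"delta_rot":[-0.0914,0.0427,-0.0427],"slide":[0,0,0],"hand":-0.2},{"delta_rot":[-0.0914,0.0427,-0.0427],"slide":[0,0,0],"hand":-0.2},{"delta_rot":[-0.0914,0.0427,-0.0427],"slide":[0,0,0],"hand":-0.2},{"delta_rot":[-0.0914,0.0427,-0.0427],"slide":[0,0,0],"hand":-0.2},{"delta_rot":[-0.0914,0.0427,-0.0427],"slide":[0,0,0],"hand":-0.2},{"delta_rot":[-0.0914,0.0427,-0.0427],"slide":[0,0,0],"hand":-0.2},{"delta_rot":[-0.0914,0.0427,-0.0427],"slide":[0,0,0],"hand":-0.2},{"delta_rot":[-0.0914,0.0427,-0.0427],"slide":[0,0,0],"hand":-0.2},{"delta_rot":[-0.0914,0.0427,-0.0427],"slide":[0,0,0],"hand":-0.2},{"delta_rot":[-0.0914,0.0427,-0.0427],"slide":[0,0,0],"hand":-0.2},{"delta_rot":[-0.0914,0.0427,-0.0427],"slide":[0,0,0],"hand":-0.2},{"delta_rot":[-0.0914,0.0427,-0.0427],"slide":[0,0,0],"hand":-0.2},{"delta_rot":[-0.0914,0.0427,-0.0427],"slide":[0,0,0],"hand":-0.2},{"delta_rot":[-0.0914,0.0427,-0.0427],"slide":[0,0,0],"hand":-0.2},{"delta_rot":[0,0,0],"slide":[0,0,0],"hand":-0.2},{"delta_rot":[0,0,0],"slide":[0,0,0],"hand":-0.2},{"delta_rot":[0,0,0],"slide":[0,0,0],"hand":-0.2}])

```text
time: 24.68
tcp_pos: [498.2, -231.9, 161.4]
tcp_rot: [[-0.001, -0.988, 0.157], [0.001, 0.157, 0.988], [-1.0, 0.001, 0.001]]
wrist_force: [-0.2, 0.7, -0.5]
finger_gap: 0.397
```

```bash
python3 look.py ac 270 130 170 150 4 350 110 110 140 4
python3 - <<'E'
from h import *
from scipy.spatial.transform import Rotation as Ro
s=ctrl.sense();P=s["tcp_pos"];R=s["tcp_rot"]
yv=np.array([.1564,.9877,0]);x=np.array([0,0,-1.]);R1=np.stack([x,np.cross(yv,x),yv],1)
print("to above handle, tool",R.T@(np.array([510,-152.5,160])-P),"rot",Ro.from_matrix(R.T@R1).as_rotvec())
E
```

```text
24.68 [ 498.2 -231.9  161.4] [[-0.001, -0.988, 0.157], [0.001, 0.157, 0.988], [-1.0, 0.001, 0.001]] 0.397 [-0.2  0.7 -0.5] [-0.436  0.354  0.081  1.299  0.    -0.278]
to above handle, tool [ 1.33381505  1.32213008 81.062896  ] rot [-0.00091043  0.00044375 -0.00065438]
```

Tool points down with jaws across the handle. Slide over.

>>> step_arm(deltas=[{"delta_rot":[0,0,0],"slide":[0,0.0003,0.018],"hand":-0.2},{"delta_rot":[0,0,0],"slide":[0,0.0003,0.025],"hand":-0.2},{"delta_rot":[0,0,0],"slide":[0,0.0003,0.024],"hand":-0.2},{"delta_rot":[0,0,0],"slide":[0,0.0004,0.014],"hand":-0.2},{"delta_rot":[0,0,0],"slide":[0,0,0],"hand":-0.2},{"delta_rot":[0,0,0],"slide":[0,0,0],"hand":-0.2},{"delta_rot":[0,0,0],"slide":[0,0,0],"hand":-0.2}])

```text
time: 25.37
tcp_pos: [509.8, -153.1, 161.4]
tcp_rot: [[-0.0, -0.988, 0.157], [-0.0, 0.157, 0.988], [-1.0, 0.0, -0.0]]
wrist_force: [0.3, -0.4, -0.4]
finger_gap: 0.402
```

```bash
python3 look.py ad 280 160 150 170 4 350 110 110 140 4
python3 - <<'E'
from h import *
s=ctrl.sense();P=s["tcp_pos"];R=s["tcp_rot"]
print("to above handle, tool",R.T@(np.array([510,-152.5,160])-P))
E
```

```text
25.37 [ 509.8 -153.1  161.4] [[-0.0, -0.988, 0.157], [-0.0, 0.157, 0.988], [-1.0, 0.0, -0.0]] 0.402 [ 0.3 -0.4 -0.4] [-2.910e-01  3.190e-01  3.200e-02  1.283e+00 -1.000e-03 -1.340e-01]
to above handle, tool [ 1.52096806 -0.25123295  0.9374805 ]
```

View pics/ad_s.png

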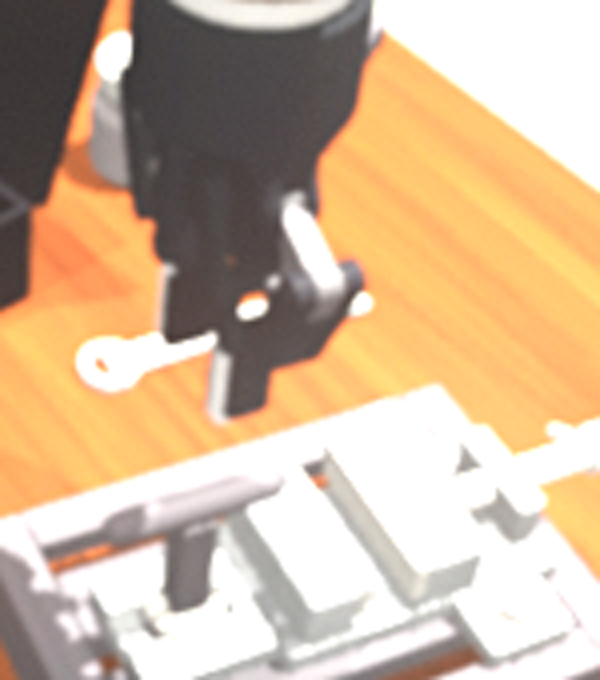

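View pics/ad_t.png

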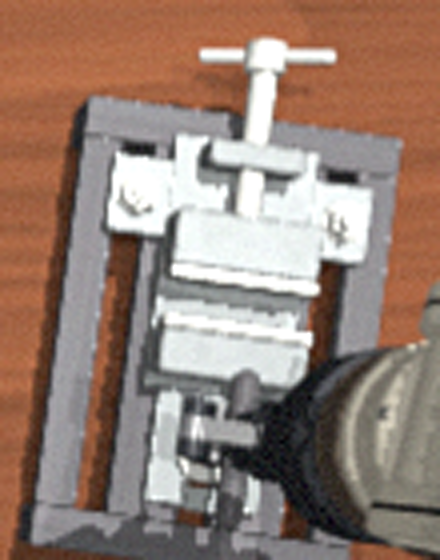

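>>> step_arm(deltas=[{"delta_rot":[0,0,0],"slide":[0.015,0,0.0007],"hand":-0.2},{"delta_rot":[0,0,0],"slide":[0.02,0,0],"hand":-0.2},{"delta_rot":[0,0,0],"slide":[0.015,0,0],"hand":-0.2},{"delta_rot":[0,0,0],"slide":[0.01,0,0],"hand":-0.2},{"delta_rot":[0,0,0],"slide":[0,0,0],"hand":-0.2},{"delta_rot":[0,0,0],"slide":[0,0,0],"hand":-0.2}])

```text
time: 25.97
tcp_pos: [509.3, -152.0, 101.5]
tcp_rot: [[-0.001, -0.988, 0.157], [0.0, 0.157, 0.988], [-1.0, 0.001, -0.0]]
wrist_force: [-0.6, -0.0, 0.5]
finger_gap: 0.397
```

```bash
python3 look.py ae 290 230 110 110 6 370 180 70 70 7
```

```text
25.97 [ 509.3 -152.   101.5] [[-0.001, -0.988, 0.157], [0.0, 0.157, 0.988], [-1.0, 0.001, -0.0]] 0.397 [-0.6 -0.   0.5] [-0.29   0.359 -0.074  1.139 -0.    -0.132]
```

View pics/ae_s.png

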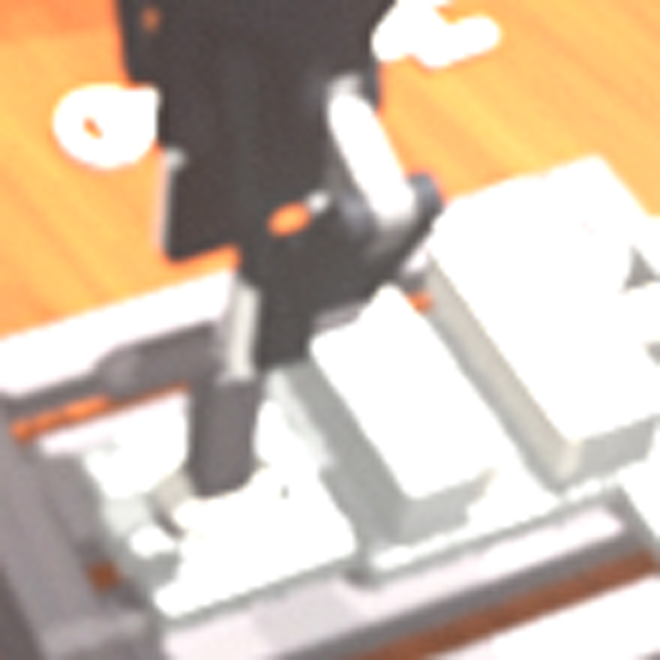

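View pics/ae_t.png

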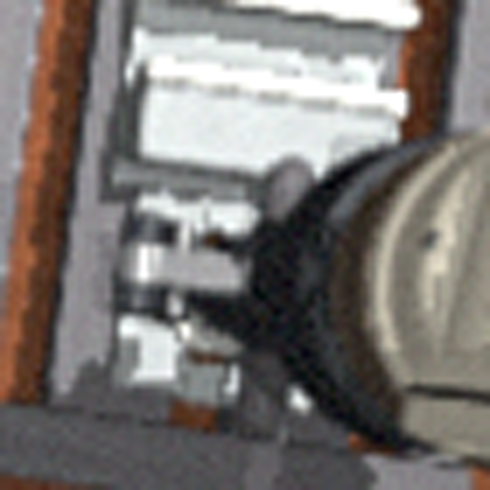

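>>> step_arm(deltas=[{"delta_rot":[0,0,0],"slide":[0.008,-0.0006,0],"hand":-0.2},{"delta_rot":[0,0,0],"slide":[0.01,0,0],"hand":-0.2},{"delta_rot":[0,0,0],"slide":[0.007,0,0],"hand":-0.2},{"delta_rot":[0,0,0],"slide":[0,0,0],"hand":-0.2},{"delta_rot":[0,0,0],"slide":[0,0,0],"hand":-0.2}])

```text
time: 26.48
tcp_pos: [509.5, -151.4, 75.8]
tcp_rot: [[-0.002, -0.988, 0.156], [0.0, 0.156, 0.988], [-1.0, 0.002, 0.0]]
wrist_force: [0.4, -0.6, -0.1]
finger_gap: 0.396
```

```bash
python3 look.py af 290 230 110 110 6 370 180 70 70 7
```

```text
26.48 [ 509.5 -151.4   75.8] [[-0.002, -0.988, 0.156], [0.0, 0.156, 0.988], [-1.0, 0.002, 0.0]] 0.396 [ 0.4 -0.6 -0.1] [-0.289  0.382 -0.112  1.079 -0.    -0.132]
```

View pics/af_s.png

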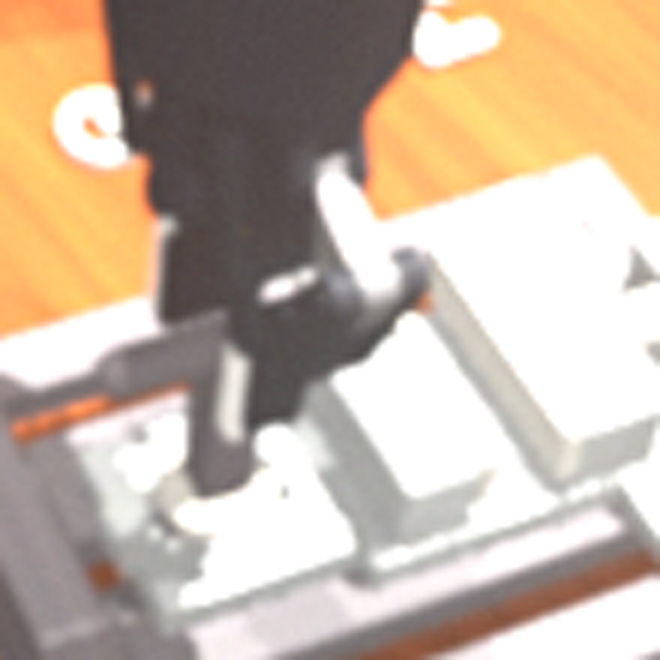

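>>> step_arm(deltas=[{"delta_rot":[0,0,0],"slide":[0,0,0],"hand":-0.5},{"delta_rot":[0,0,0],"slide":[0,0,0],"hand":-1},{"delta_rot":[0,0,0],"slide":[0,0,0],"hand":-1},{"delta_rot":[0,0,0],"slide":[0,0,0],"hand":-1},{"delta_rot":[0,0,0],"slide":[0,0,0],"hand":-1}], newtons=40)

```text
time: 27.0
tcp_pos: [510.7, -152.0, 77.3]
tcp_rot: [[0.001, -0.988, 0.156], [-0.001, 0.156, 0.988], [-1.0, -0.001, -0.001]]
wrist_force: [-1.1, -1.6, 3.1]
finger_gap: 0.167
```

```bash
python3 look.py ag 290 230 110 110 6 370 180 70 70 7
```

```text
27.0 [ 510.7 -152.    77.3] [[0.001, -0.988, 0.156], [-0.001, 0.156, 0.988], [-1.0, -0.001, -0.001]] 0.167 [-1.1 -1.6  3.1] [-2.890e-01  3.800e-01 -1.100e-01  1.079e+00 -1.000e-03 -1.320e-01]
```

View pics/ag_s.png

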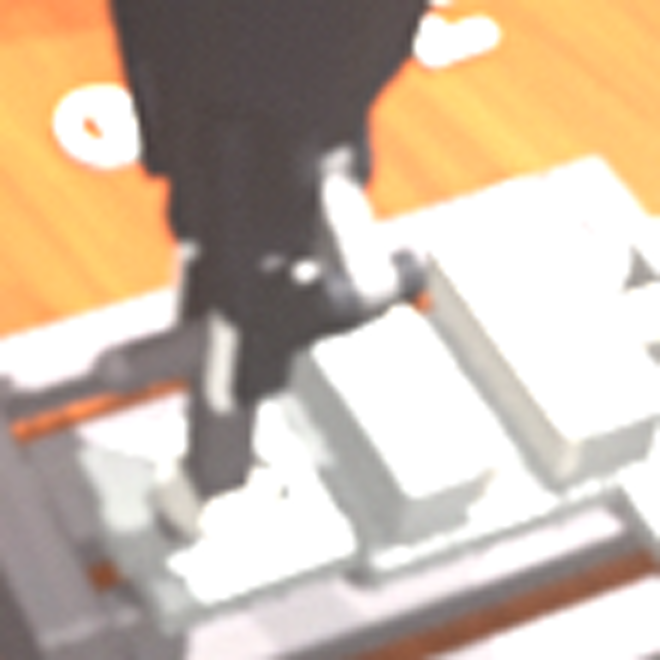

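>>> step_arm(deltas=[{"delta_rot":[0.03,0,0],"slide":[0,0,0],"hand":-1},{"delta_rot":[0.06,0,0],"slide":[0,0,0],"hand":-1},{"delta_rot":[0.08,0,0],"slide":[0,0,0],"hand":-1},{"delta_rot":[0.08,0,0],"slide":[0,0,0],"hand":-1},{"delta_rot":[0.08,0,0],"slide":[0,0,0],"hand":-1},{"delta_rot":[0.08,0,0],"slide":[0,0,0],"hand":-1},{"delta_rot":[0.08,0,0],"slide":[0,0,0],"hand":-1},{"delta_rot":[0.08,0,0],"slide":[0,0,0],"hand":-1}])

```text
time: 27.77
tcp_pos: [509.7, -151.0, 77.3]
tcp_rot: [[-0.0, -0.745, 0.667], [0.001, 0.667, 0.745], [-1.0, 0.001, 0.0]]
wrist_force: [-3.5, 1.5, 6.1]
finger_gap: 0.168
```

>>> step_arm(deltas=[{"delta_rot":[0.08,0,0],"slide":[0,0,0],"hand":-1},{"delta_rot":[0.08,0,0],"slide":[0,0,0],"hand":-1},{"delta_rot":[0.08,0,0],"slide":[0,0,0],"hand":-1},{"delta_rot":[0.08,0,0],"slide":[0,0,0],"hand":-1},{"delta_rot":[0.08,0,0],"slide":[0,0,0],"hand":-1},{"delta_rot":[0.08,0,0],"slide":[0,0,0],"hand":-1},{"delta_rot":[0.08,0,0],"slide":[0,0,0],"hand":-1},{"delta_rot":[0.08,0,0],"slide":[0,0,0],"hand":-1},{"delta_rot":[0.08,0,0],"slide":[0,0,0],"hand":-1},{"delta_rot":[0.08,0,0],"slide":[0,0,0],"hand":-1},{"delta_rot":[0.08,0,0],"slide":[0,0,0],"hand":-1},{"delta_rot":[0.08,0,0],"slide":[0,0,0],"hand":-1},{"delta_rot":[0.04,0,0],"slide":[0,0,0],"hand":-1},{"delta_rot":[0,0,0],"slide":[0,0,0],"hand":-1},{"delta_rot":[0,0,0],"slide":[0,0,0],"hand":-1}])

```text
time: 29.02
tcp_pos: [510.2, -151.3, 77.2]
tcp_rot: [[0.0, 0.154, 0.988], [0.0, 0.988, -0.154], [-1.0, 0.0, 0.0]]
wrist_force: [-2.0, 0.8, 5.8]
finger_gap: 0.166
```

```bash
python3 look.py ah 290 230 110 110 6 370 180 70 70 7
```

```text
29.02 [ 510.2 -151.3   77.2] [[0.0, 0.154, 0.988], [0.0, 0.988, -0.154], [-1.0, 0.0, 0.0]] 0.166 [-2.   0.8  5.8] [-0.289  0.38  -0.11   1.08   0.     1.437]
```

View pics/ah_s.png

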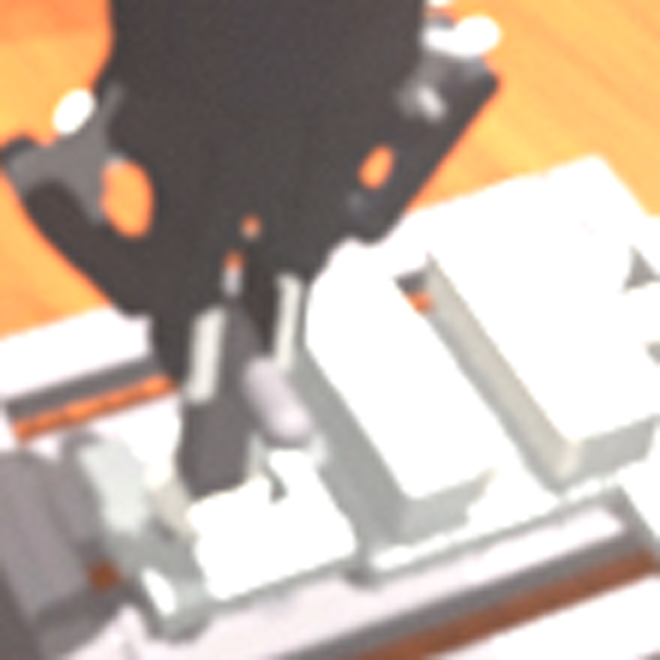

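>>> step_arm(deltas=[{"delta_rot":[0,0,0],"slide":[0,0,0],"hand":-0.5},{"delta_rot":[0,0,0],"slide":[0,0,0],"hand":-0.2},{"delta_rot":[0,0,0],"slide":[0,0,0],"hand":-0.2},{"delta_rot":[0,0,0],"slide":[0,0,0],"hand":-0.2},{"delta_rot":[0,0,0],"slide":[-0.005,0,0],"hand":-0.2},{"delta_rot":[0,0,0],"slide":[-0.01,0,0],"hand":-0.2},{"delta_rot":[0,0,0],"slide":[-0.02,0,0],"hand":-0.2},{"delta_rot":[0,0,0],"slide":[-0.025,0,0],"hand":-0.2},{"delta_rot":[0,0,0],"slide":[-0.03,0,0],"hand":-0.2},{"delta_rot":[0,0,0],"slide":[-0.03,0,0],"hand":-0.2},{"delta_rot":[0,0,0],"slide":[-0.02,-0.02,-0.02],"hand":-0.2},{"delta_rot":[0,0,0],"slide":[0,-0.03,-0.03],"hand":-0.2},{"delta_rot":[0,0,0],"slide":[0,-0.03,-0.03],"hand":-0.2},{"delta_rot":[0,0,0],"slide":[0,-0.03,-0.03],"hand":-0.2},{"delta_rot":[0,0,0],"slide":[0,-0.03,-0.02],"hand":-0.2},{"delta_rot":[0,0,0],"slide":[0,0,0],"hand":-0.2},{"delta_rot":[0,0,0],"slide":[0,0,0],"hand":-0.2}])

```text
time: 30.53
tcp_pos: [361.0, -269.8, 218.0]
tcp_rot: [[0.002, 0.159, 0.987], [-0.001, 0.987, -0.159], [-1.0, -0.001, 0.002]]
wrist_force: [0.7, -1.2, 0.2]
finger_gap: 0.399
```

```bash
python3 look.py ai 260 230 180 140 4 340 110 120 150 4; python3 -c "
from h import *
cap('side','end_side');cap('top','end_top')"
```

```text
30.53 [ 361.  -269.8  218. ] [[0.002, 0.159, 0.987], [-0.001, 0.987, -0.159], [-1.0, -0.001, 0.002]] 0.399 [ 0.7 -1.2  0.2] [-0.642  0.13  -0.064  1.375  0.     1.089]
```

View pics/ai_s.png

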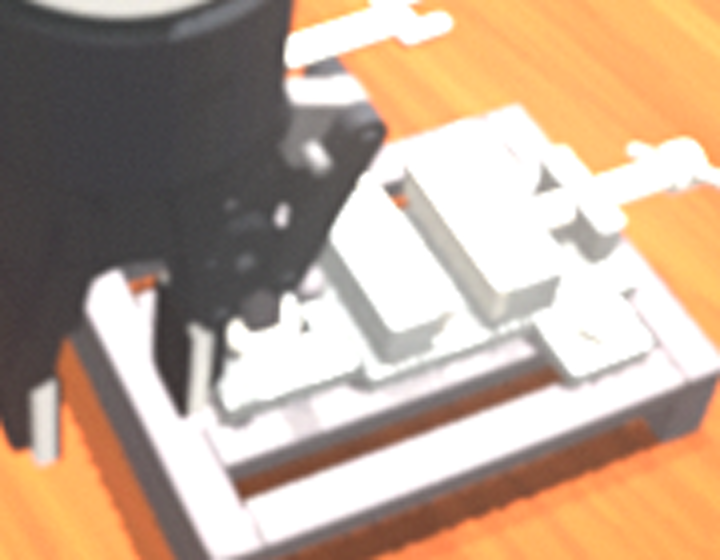

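View pics/ai_t.png

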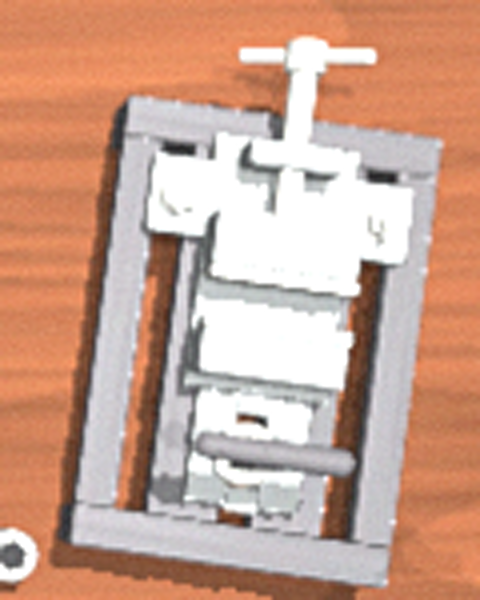

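View pics/end_side.png

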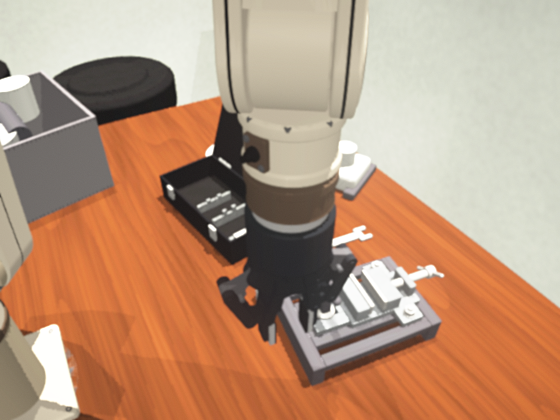

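View pics/end_top.png

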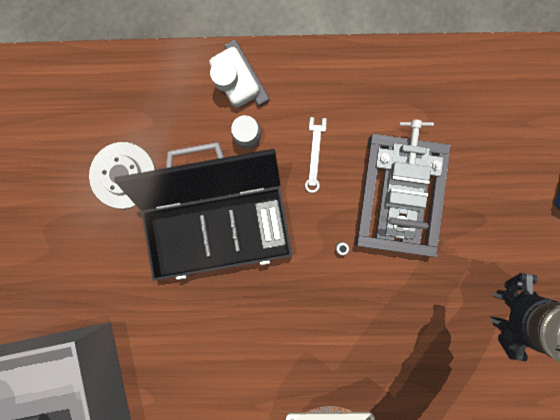

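>>> step_arm(deltas=[{"delta_rot":[0,0,0],"slide":[0,-0.03,-0.02],"hand":-0.2},{"delta_rot":[0,0,0],"slide":[0,-0.03,-0.02],"hand":-0.2},{"delta_rot":[0,0,0],"slide":[0,-0.03,-0.02],"hand":-0.2},{"delta_rot":[0,0,0],"slide":[0,-0.03,-0.02],"hand":-0.2},{"delta_rot":[0,0,0],"slide":[0,-0.03,-0.02],"hand":-0.2},{"delta_rot":[0,0,0],"slide":[0,-0.03,-0.02],"hand":-0.2},{"delta_rot":[0,0,0],"slide":[0,0,0],"hand":-0.2},{"delta_rot":[0,0,0],"slide":[0,0,0],"hand":-0.2},{"delta_rot":[0,0,0],"slide":[0,0,0],"hand":-0.2}])

```text
time: 31.48
tcp_pos: [216.4, -427.0, 216.4]
tcp_rot: [[0.0, 0.154, 0.988], [0.001, 0.988, -0.154], [-1.0, 0.001, 0.0]]
wrist_force: [0.1, 0.5, -0.9]
finger_gap: 0.402
```

```bash
python3 look.py aj 260 230 180 140 4 340 110 120 150 4
python3 - <<'E'
from h import *
t=cap("top")
f=lambda x,y:onz(t,(340+x/4-.4,110+y/4-.4),128)
a=f(200,442);b=f(353,463);print(a,b,(a+b)/2,np.linalg.norm(a-b),np.degrees(np.arctan2(*(a-b)[1::-1])))
E
```

```text
31.48 [ 216.4 -427.   216.4] [[0.0, 0.154, 0.988], [0.001, 0.988, -0.154], [-1.0, 0.001, 0.0]] 0.402 [ 0.1  0.5 -0.9] [-1.102e+00  1.890e-01  4.000e-03  1.386e+00  1.000e-03  6.230e-01]
[ 514.98502289 -113.79769503  128.        ] [ 503.49246171 -189.16168458  128.        ] [ 509.2387423 -151.4796898  128.       ] 76.23522731139607 81.32953082500359
```

View pics/aj_s.png

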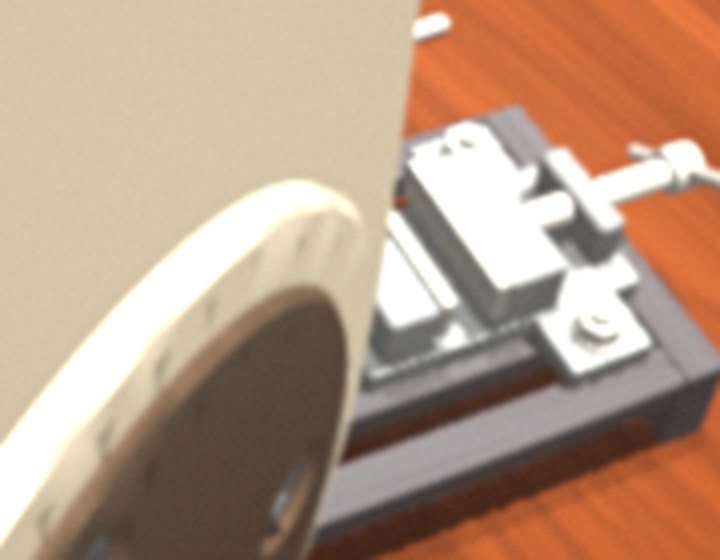

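>>> step_arm(deltas=[{"delta_rot":[0,0,0],"slide":[0,0.037,0],"hand":-0.2},{"delta_rot":[0,0,0],"slide":[0,0.037,0],"hand":-0.2},{"delta_rot":[0,0,0],"slide":[0,0.037,0],"hand":-0.2},{"delta_rot":[0,0,0],"slide":[0,0.037,0],"hand":-0.2},{"delta_rot":[0,0,0],"slide":[0,0.037,0],"hand":-0.2},{"delta_rot":[0,0,0],"slide":[0,0.037,0],"hand":-0.2},{"delta_rot":[0,0,0],"slide":[0,0.037,0],"hand":-0.2},{"delta_rot":[0,0,0],"slide":[0,0.037,0],"hand":-0.2},{"delta_rot":[0,0,0],"slide":[0,0.037,0],"hand":-0.2},{"delta_rot":[0,0,0],"slide":[0,0.037,0],"hand":-0.2},{"delta_rot":[0,0,0],"slide":[0,0.037,0],"hand":-0.2},{"delta_rot":[0,0,0],"slide":[0,0.037,0],"hand":-0.2},{"delta_rot":[0,0,0],"slide":[0,0.037,0],"hand":-0.2},{"delta_rot":[0,0,0],"slide":[0,0,0],"hand":-0.2},{"delta_rot":[0,0,0],"slide":[0,0,0],"hand":-0.2},{"delta_rot":[0,0,0],"slide":[0,0,0],"hand":-0.2}])

```text
time: 32.97
tcp_pos: [289.6, 48.1, 216.6]
tcp_rot: [[0.0, 0.152, 0.988], [-0.001, 0.988, -0.152], [-1.0, -0.001, 0.0]]
wrist_force: [0.3, -0.2, -1.0]
finger_gap: 0.397
```

```bash
python3 look.py ak 260 210 180 140 4
python3 - <<'E'
from h import *
c=cap('side','end2_side');t=cap("top")
b=cv2.imread("pics/top0.png");d=cv2.absdiff(b,t["image"][:,:,::-1]).max(2)
for n,(x,y,w,h) in dict(wrench=(300,110,35,90),socket=(330,238,25,22),jar=(228,112,38,45),disc=(85,138,40,75)).items(): print(n,(d[y:y+h,x:x+w]>40).mean().round(3))
print((proj(c,[[509.2,-151.5,128],[511,-153,68]])-[260,210])*4)
E
```

```text
32.97 [289.6  48.1 216.6] [[0.0, 0.152, 0.988], [-0.001, 0.988, -0.152], [-1.0, -0.001, 0.0]] 0.397 [ 0.3 -0.2 -1. ] [ 1.650e-01 -1.890e-01 -3.740e-01  1.385e+00 -1.000e-03  1.888e+00]
wrench 0.0
socket 0.0
jar 0.068
disc 0.032
[[270.10898841 303.07101669]
 [264.4665923  397.58268393]]
```

View pics/ak_s.png

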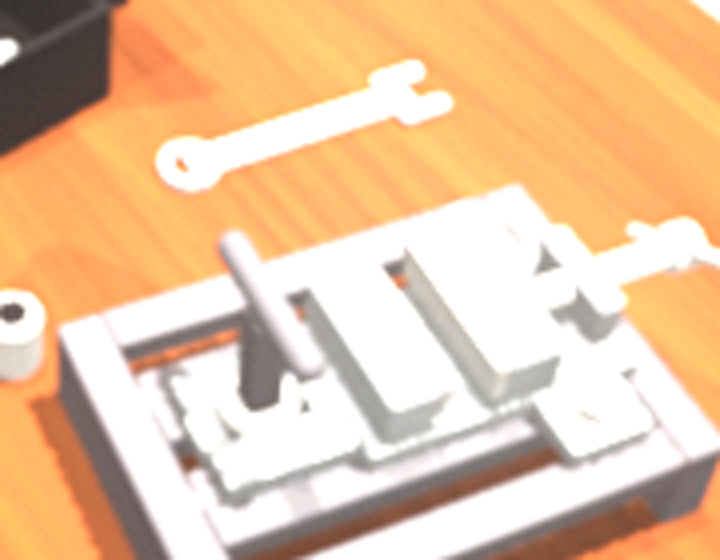

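View pics/end2_side.png

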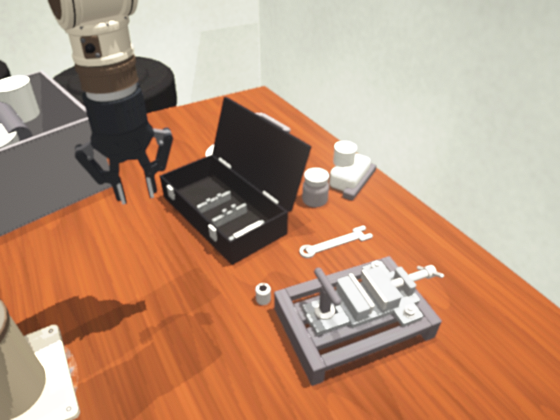

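The bolt stands upright with its T across the slot: the handle centre in ak_s is at about (270,303), exactly where it was predicted. The lid is open, the bystanders have not moved, and the arm is clear of everything.

```bash
python3 -c "
from plant import ctrl
print(ctrl.sign_off())"
```

```text
the job is handed in; nothing more can be done
None
```

The job is done and handed in at about 33 s of the 72 s. I opened the lid by its handle onto its stop and lifted the bolt out by its square body. I then stood it in the slot, let go, gripped it again from above and turned it 90°.

**Last checks:**
- **Lid:** its corners in the side picture, checked right after I let go, matched an opening of about 1.9 rad. It still stood open in the last pictures.
- **Bolt:** it stands with its collar on the ear. The handle lies at 81.3° and the vise axis at −9.0°, so the T is square across the slot to within about half a degree. The handle centre is about 2 mm from the slot centre.
- **Arm:** it is clear of everything, with only sensor-noise force at the wrist.
- **Bystanders:** the wrench and socket regions in the top picture are unchanged. The jar and disc regions differ slightly, by 7% and 3% of pixels. I took that to be the open lid, its handle and its shadow, and did not measure it further.

**What disagreed:**
- **Fingertips:** in the pictures they end about 35–40 mm short of the reported TCP. My first try at the lid handle closed on nothing, and I corrected for this afterwards.
- **Turn grip:** for the quarter turn the gripper opening matched the top of the 16 mm square body with the T-handle bar between the fingers, rather than the 14 mm bar alone.

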